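Wipe the draining board and turn the salsa cups down on it

ROBOT

A 6-joint arm with a two-finger parallel gripper is mounted at the origin on the work surface. World frame = base frame: x ahead of the robot, y to its left, z up, the work surface at z = 0. Lengths are in m, angles in rad, forces in N, time in s.
With the tool pointing down it reaches from about 0.3 to 0.85 m from the base axis. Payload 5.4 kg.
Tool frame: the origin (TCP) lies on the mounting face of the last link; the fingertips stand 173 mm ahead of it and the grasp point (between the pads) lies 155 mm ahead of it (robot.pinch_z is the distance from the TCP to the grasp point, in m); z points along the fingers, y is the line along which they close (so a half turn about z gives the same grasp; the last joint's range is limited). The gripper opens to 85 mm and grips with 20 to 120 N. Pads are 22 mm wide; open, the fingers measure 114 mm over their backs; the gripper's body (76 mm by 85 mm) begins 54 mm behind the grasp point. The pads swing forward as they close: fully open they stand 13 mm farther back than shut.
Start: joints at [0.936, 0.158, 1.597, -0, 1.386, -0.21], TCP at [0.237, 0.524, 0.405] pointing down, gripper open.
Joint ranges: [-2.91, 2.91], [-0.94, 2.29], [0.18, 2.7], [-1.29, 4.43], [0.17, 2.64], [-3, 3]. Speed limits (rad/s): [2.57, 2.57, 3.14, 3.14, 3.14, 3.14].

INTERFACE

Orientations are given as [roll, pitch, yaw] about the fixed x, y, z axes, in that order (R = Rz(yaw) Ry(pitch) Rx(roll)).
In Python, from bench import robot gives the robot as it stands. The module is installed in compiled form; this text tells all that it offers.
- The arm moves only by the shell command python3 -m pendant 'ROWS'. ROWS is JSON, a list that holds one entry, the list of rows, each a list of 7 numbers: the shift along the tool's x, y, z in units of 40 mm (1.0 is 40 mm), then the turn, a rotation vector about the tool's x, y, z in units of 5 degrees (1.0 is 5 degrees), then the closure, from -1 (fully open) to 1 (shut). In form: [[[x, y, z, wx, wy, wz, hand], ...]]. A call has 1 to 20 rows; each row shifts and turns the commanded pose from where the row before left it, along the tool's axes as they then stand; what a row does not reach is not made up. A row lasts 1/12 s, in which the tool goes at most 41.7 mm and 7.16 degrees, less where a joint would pass 70% of its speed; a pose out of reach is approached as far as the arm can. A call is refused whole if a number of a shift passes 1 or a number of a turn 1, either way. A call with a gripper value outside its range is refused whole. The fingers move at their own pace and stop on an object; the grip force is fixed at half the most. Time passes only in rows, so rows that do not move let the fingers close. It gives the time, the measured TCP pose, the force, the opening and the grip force at its end, in the units of the state.
- robot.get_obs(): the state, without advancing time (a new reading comes with each control period).
- robot.camera(name): name is "scene" or "top"; returns the picture (400x640x3 uint8, red, green, blue); there is no depth.
- robot.calibration(name): a dict with "fx", "fy", "cx", "cy" (pixels), "R" (3x3) and "t" (3): a world point X has camera coordinates R X + t. Camera axes: x right, y down, z forward; pixel columns grow to the right and rows downward; lengths in m; the calibration is good to about 2 mm. A picture is of the moment at which its call begins. calibration takes no time and is no camera call.
- robot.job_done(): hands the job in; it is judged then, once.
Trained networks look in the newest picture that a camera, given by its name, has taken for a name from the list of things; names that differ only in an ending like _2 or _b are one class to them, and where a whole thing is asked for, a point or a joint stands for the part that bears it (a point fixed in the world has none). Each returns a list of dicts, best first, with "p" (0 to 1); they miss things now and then, are a little off and sometimes report something else, mostly with a low value. They report only what shows in the picture. A call takes as long as a camera call. They do not tell look-alikes from the thing itself.
- robot.recognise(camera, name): "rect" ([left, top, right, bottom] in pixels, round what is visible of it).
- robot.spot_point(camera, name): "uv" ([column, row] in pixels: a listed point, or the origin of a listed thing).
The state is a dict: "clock": time; "joint_pos": joint angles; "joint_vel": joint speeds; "joint_torque": joint torques, N m; "position": TCP position; "orientation": TCP orientation; "wrist_force": force on the tool from outside, world axes, zero at the start; "moment": the same for the moment, N m; "grip_width": opening from 0.0 (shut) to 1.0 (fully open); "finger_force": force on a finger pad.
Only numpy, scipy, OpenCV 4.12 (cv2) and the standard library are available. Lean on these libraries where they do the work, as an engineer would, in place of code of your own. Each camera call takes 0.05 s, during which the arm holds its last target. There are 200 camera calls.

TASK

Wipe the empty draining board: lay the wiper across its blue end and sweep it to the spout end in one stroke, pressing steadily so that the board stays sunk about half way on its soft feet, then put the wiper back on its rest, along the plate as it was. Then turn every cup that is on the cork mat upside down and stand it mouth-down, wholly on the wiped board. Leave the shakers and the sieve alone.

Things in the scene. Friction and masses are not known exactly. Their poses are not given: they have to be found in the camera images.
- stand: dark steel base plate, 150 (x) x 280 (y) x 12 mm, fixed to the counter, that carries the draining board on four soft feet. Origin: centre of its underside, on the counter; x across the board, y along its length towards the blue end
- board_top (a point): centre of the top face of the white draining board, 150 mm wide (x) and 280 mm long (y), 44 mm above the counter when unloaded. y points along the board towards the end with the blue stripe; the grey spout is at the -y end; z up. It sinks with the board
- board (a joint): how far the draining board is pressed down on its soft feet, m: 0 unloaded, 0.014 at the bottom stop, 0.007 half way. It begins to sink at about 4 N and then gives 1 mm for each 0.6 N
- wiper: counter wiper, about 200 g: black rubber foot 120 (x) x 46 (y) x 16 mm under an upright orange grip ridge 100 (x) mm long, 18 (y) mm thick, from 16 to 68 mm above the origin. Origin: centre of the foot's underside; z up through the ridge. It starts standing on its rest
- rest: flat steel rest plate for the wiper, 170 (x) x 100 (y) x 6 mm, fixed. Origin: centre of its underside; the wiper stands along its x axis
- mat: cork mat, 220 (x) x 240 (y) x 4 mm, fixed, on which the cups start. Origin: centre of its underside
- cup_blue: open-topped square salsa cup, blue enamel, 58 x 58 mm outside, 66 mm high, walls and floor 4 mm, about 130 g. Origin: centre of the outside of its floor; z axis: from the floor towards the mouth (up while the cup is mouth-up); x and y square to its walls. Starts mouth-up on the cork mat; may be absent
- cup_yellow: open-topped square salsa cup, yellow enamel, 58 x 58 mm outside, 66 mm high, walls and floor 4 mm, about 130 g. Origin: centre of the outside of its floor; z axis: from the floor towards the mouth (up while the cup is mouth-up); x and y square to its walls. Starts mouth-up on the cork mat; may be absent
- cup_green: open-topped square salsa cup, green enamel, 58 x 58 mm outside, 66 mm high, walls and floor 4 mm, about 130 g. Origin: centre of the outside of its floor; z axis: from the floor towards the mouth (up while the cup is mouth-up); x and y square to its walls. Starts mouth-up on the cork mat; may be absent
- shaker_a: bystander on the oak riser, to be left alone: glass shaker with perforated chrome cap, 48 mm across, 100 mm high. Origin: centre of its underside
- shaker_b: bystander on the oak riser, to be left alone: second glass shaker with perforated chrome cap, 48 mm across, 100 mm high. Origin: centre of its underside
- sieve: bystander on the oak riser, to be left alone: small aluminium sieve, bowl 96 mm across and 40 mm high, handle 85 mm long towards its +y. Origin: centre of its underside
Things that resemble listed ones, but are neither listed nor needed, are in the scene too. Leave any orange look-alike of the cup_blue alone.

How it is judged:
On the way, in this order (a step that is already met when the one before it is completed fails the run):
1. the wiper's foot, lying across the board, presses it 3 to 11.5 mm down at the blue end (within 20 mm), no cup being on the board (y of wiper in the frame of board_top between 0.09 and 0.13 m and x of wiper in the frame of board_top between -0.025 and 0.025 m and angle between the x axis of wiper and the x axis of board_top, either way round below 0.2 rad and value of joint board between 0.003 and 0.0115 m and contact force between wiper and stand above 3 N and (x of cup_blue in the frame of board_top above 0.085 m or x of cup_blue in the frame of board_top below -0.085 m or y of cup_blue in the frame of board_top above 0.15 m or y of cup_blue in the frame of board_top below -0.15 m) and (x of cup_yellow in the frame of board_top above 0.085 m or x of cup_yellow in the frame of board_top below -0.085 m or y of cup_yellow in the frame of board_top above 0.15 m or y of cup_yellow in the frame of board_top below -0.15 m) and (x of cup_green in the frame of board_top above 0.085 m or x of cup_green in the frame of board_top below -0.085 m or y of cup_green in the frame of board_top above 0.15 m or y of cup_green in the frame of board_top below -0.15 m)), for 0.15 s.
2. the wiper's foot, lying across the board, presses it 3 to 11.5 mm down a quarter of the way along (within 20 mm) (y of wiper in the frame of board_top between 0.035 and 0.075 m and x of wiper in the frame of board_top between -0.025 and 0.025 m and angle between the x axis of wiper and the x axis of board_top, either way round below 0.2 rad and value of joint board between 0.003 and 0.0115 m and contact force between wiper and stand above 3 N), for 0.15 s.
3. the wiper's foot, lying across the board, presses it 3 to 11.5 mm down at the middle (within 20 mm) (y of wiper in the frame of board_top between -0.02 and 0.02 m and x of wiper in the frame of board_top between -0.025 and 0.025 m and angle between the x axis of wiper and the x axis of board_top, either way round below 0.2 rad and value of joint board between 0.003 and 0.0115 m and contact force between wiper and stand above 3 N), for 0.15 s.
4. the wiper's foot, lying across the board, presses it 3 to 11.5 mm down three quarters of the way along (within 20 mm) (y of wiper in the frame of board_top between -0.075 and -0.035 m and x of wiper in the frame of board_top between -0.025 and 0.025 m and angle between the x axis of wiper and the x axis of board_top, either way round below 0.2 rad and value of joint board between 0.003 and 0.0115 m and contact force between wiper and stand above 3 N), for 0.15 s.
5. the wiper's foot, lying across the board, presses it 3 to 11.5 mm down at the spout end (within 20 mm), no cup being on the board (y of wiper in the frame of board_top between -0.13 and -0.09 m and x of wiper in the frame of board_top between -0.025 and 0.025 m and angle between the x axis of wiper and the x axis of board_top, either way round below 0.2 rad and value of joint board between 0.003 and 0.0115 m and contact force between wiper and stand above 3 N and (x of cup_blue in the frame of board_top above 0.085 m or x of cup_blue in the frame of board_top below -0.085 m or y of cup_blue in the frame of board_top above 0.15 m or y of cup_blue in the frame of board_top below -0.15 m) and (x of cup_yellow in the frame of board_top above 0.085 m or x of cup_yellow in the frame of board_top below -0.085 m or y of cup_yellow in the frame of board_top above 0.15 m or y of cup_yellow in the frame of board_top below -0.15 m) and (x of cup_green in the frame of board_top above 0.085 m or x of cup_green in the frame of board_top below -0.085 m or y of cup_green in the frame of board_top above 0.15 m or y of cup_green in the frame of board_top below -0.15 m)), for 0.15 s.
6. the wiper stands on its rest again, let go, still with no cup on the board (horizontal distance between wiper and rest below 0.035 m and z of wiper in the frame of rest between 0.002 and 0.011 m and angle between wiper's own z axis and vertical below 0.12 rad and angle between the x axis of wiper and the x axis of rest, either way round below 0.35 rad and (x of cup_blue in the frame of board_top above 0.085 m or x of cup_blue in the frame of board_top below -0.085 m or y of cup_blue in the frame of board_top above 0.15 m or y of cup_blue in the frame of board_top below -0.15 m) and (x of cup_yellow in the frame of board_top above 0.085 m or x of cup_yellow in the frame of board_top below -0.085 m or y of cup_yellow in the frame of board_top above 0.15 m or y of cup_yellow in the frame of board_top below -0.15 m) and (x of cup_green in the frame of board_top above 0.085 m or x of cup_green in the frame of board_top below -0.085 m or y of cup_green in the frame of board_top above 0.15 m or y of cup_green in the frame of board_top below -0.15 m) and contact force between the fingers and wiper below 0.2 N), for 0.2 s.
At the end, for the whole second after the job is handed in: The wiper stands upright on its rest (centre within 35 mm, along the plate within 20 degrees), and every cup present rests mouth-down (within 8 degrees) on the draining board, its centre at least 20 mm inside the long and the short edges, at rest (horizontal distance between wiper and rest below 0.035 m and z of wiper in the frame of rest between 0.002 and 0.011 m and angle between wiper's own z axis and vertical below 0.12 rad and angle between the x axis of wiper and the x axis of rest, either way round below 0.35 rad and angle between each of cup_blue, cup_yellow, cup_green's own z axis and vertical above 3 rad and x of cup_blue in the frame of board_top between -0.055 and 0.055 m and y of cup_blue in the frame of board_top between -0.12 and 0.12 m and z of cup_blue in the frame of board_top between 0.06 and 0.071 m and linear speed of each of cup_blue, cup_yellow, cup_green below 0.02 m/s and x of cup_yellow in the frame of board_top between -0.055 and 0.055 m and y of cup_yellow in the frame of board_top between -0.12 and 0.12 m and z of cup_yellow in the frame of board_top between 0.06 and 0.071 m and x of cup_green in the frame of board_top between -0.055 and 0.055 m and y of cup_green in the frame of board_top between -0.12 and 0.12 m and z of cup_green in the frame of board_top between 0.06 and 0.071 m); the robot touches nothing.
It fails at once if the wiper presses the board with more than 30 N (contact force between wiper and stand above 30 N).
It fails at once if shaker_a is moved more than 25 mm or tipped (distance of shaker_a from where it was at the start of the episode above 0.025 m or angle between shaker_a's own z axis and vertical above 0.3 rad).
It fails at once if shaker_b is moved more than 25 mm or tipped (distance of shaker_b from where it was at the start of the episode above 0.025 m or angle between shaker_b's own z axis and vertical above 0.3 rad).
It fails at once if sieve is moved more than 25 mm or tipped (distance of sieve from where it was at the start of the episode above 0.025 m or angle between sieve's own z axis and vertical above 0.3 rad).
Of cup_blue, cup_yellow, cup_green only 2 to 3 are there at a start; the rules pass over those that are not, and their reading is None.
At some moment in a run one of cup_blue, cup_yellow, cup_green may be knocked a few centimetres aside while the robot is not near it.
It also fails if it takes over 210 s, if anything falls off the work surface, if the arm or the gripper's body presses on something with over 40 N, if the wrist force passes 120 N, or if a joint passes its speed limit or range.

## Working session

There is one attempt and no reset: what is moved stays moved. The work goes in short steps, Python scripts to look and compute and a shell command to move; the robot and the scene stay as the last step left them, time stands still between calls to the robot, and variables do not carry over. Pictures are saved under pics/ and viewed, at most 14 in all, crops included, and the job is handed in when it is done.

```bash
mkdir -p pics; cat > h.py <<'E'
import numpy as np, cv2
from bench import robot
from scipy.spatial.transform import Rotation as Ro
def snap(cam,name):
    im=robot.camera(cam); cv2.imwrite(f'pics/{name}.png',im[:,:,::-1]); return im
def w(cam,uv,z):
    c=robot.calibration(cam);R=np.array(c['R']);t=np.array(c['t'])
    d=R.T@np.array([(uv[0]-c['cx'])/c['fx'],(uv[1]-c['cy'])/c['fy'],1]);o=-R.T@t
    return o+d*(z-o[2])/d[2]
def px(cam,X):
    c=robot.calibration(cam);p=np.array(c['R'])@np.array(X)+np.array(c['t'])
    return [round(c['fx']*p[0]/p[2]+c['cx'],1),round(c['fy']*p[1]/p[2]+c['cy'],1)]
E
python3 - <<'E'
from h import *
np.set_printoptions(precision=3,suppress=True)
for cam in('top','scene'):
    snap(cam,cam+'0'); c=robot.calibration(cam); print(cam,c['fx'],-np.array(c['R']).T@np.array(c['t']))
    for n,z in [('stand',0),('board_top',.044),('wiper',.006),('rest',0),('mat',0),('cup_blue',.004),('cup_yellow',.004),('cup_green',.004),('shaker_a',0),('sieve',0)]:
        for d in robot.spot_point(cam,n)[:3]: print(n,np.round(d['uv'],1),round(d['p'],2),w(cam,d['uv'],z)[:2])
print(robot.get_obs())
E
```

```text
top 463.8121249359054 [0.356 0.002 1.369]
stand [325.7 203.1] 0.92 [ 0.571 -0.013]
board_top [322.9 203. ] 0.73 [ 0.565 -0.004]
wiper [439.9 218. ] 0.88 [ 0.515 -0.349]
wiper [199.7 230.1] 0.63 [0.501 0.362]
rest [443.3 216.6] 0.57 [ 0.52  -0.361]
mat [201.9 227.1] 0.87 [0.51  0.357]
cup_blue [244.4 298.8] 0.59 [0.298 0.231]
cup_blue [226.7 247.4] 0.57 [0.448 0.282]
cup_blue [325.7 204.1] 0.36 [ 0.567 -0.012]
cup_green [185.1 247.4] 0.64 [0.451 0.405]
shaker_a [322.3 130.7] 0.82 [ 0.796 -0.009]
shaker_a [360.8 125.7] 0.57 [ 0.808 -0.128]
sieve [265.3 131.2] 0.7 [0.799 0.165]
sieve [442.9 219.8] 0.56 [ 0.511 -0.359]
scene 383.7107399980103 [ 0.965 -0.29   0.912]
stand [316.6 215.9] 0.65 [ 0.562 -0.017]
board_top [319.6 208.7] 0.89 [ 0.568 -0.011]
wiper [194.6 268.1] 0.72 [ 0.508 -0.349]
rest [192.7 272.6] 0.73 [ 0.513 -0.358]
mat [403.3 140.8] 0.95 [0.504 0.346]
cup_blue [374.5 139.4] 0.92 [0.451 0.276]
cup_blue [339.5 113.8] 0.68 [0.306 0.253]
cup_green [318.9 211.9] 0.63 [ 0.557 -0.006]
cup_green [403.1 120.5] 0.55 [0.445 0.398]
shaker_a [330.6 309.2] 0.65 [ 0.785 -0.134]
shaker_a [372.5 286.2] 0.61 [ 0.799 -0.018]
sieve [428.7 243.4] 0.84 [0.796 0.172]
sieve [192.  267.4] 0.35 [ 0.5   -0.354]
{'clock': 1.1, 'joint_pos': array([ 0.936,  0.158,  1.597, -0.   ,  1.386, -0.21 ]), 'joint_vel': array([ 0.   ,  0.   , -0.   ,  0.   , -0.001, -0.   ]), 'joint_torque': array([ -0.002, -39.602, -33.17 ,  -0.001,   0.001,  -0.   ]), 'position': array([0.237, 0.524, 0.405]), 'orientation': array([-3.142,  0.   ,  2.717]), 'wrist_force': array([-0.712, -0.244, -0.352]), 'moment': array([ 0.002,  0.002, -0.018]), 'finger_force': 0.0, 'grip_width': 1.0052157328678264}
```

View pics/top0.png

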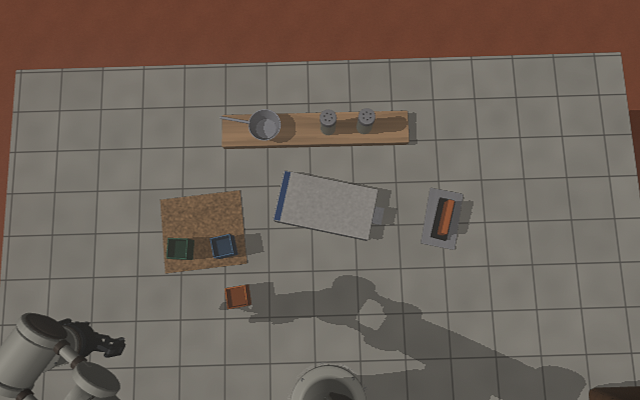

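View pics/scene0.png

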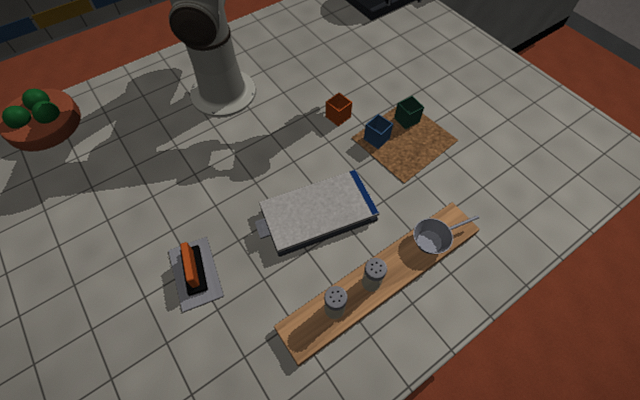

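The top view shows the blue cup at (222,247), the green cup at (180,249), the wiper at (443,219) and the board at (327,205). Look-alikes: the orange cup at (237,296) is a decoy, and the green fruits in the bowl in the scene view aren't cups. No yellow cup is present. Next I'll measure precisely.

```bash
python3 - <<'E'
from h import *
np.set_printoptions(precision=3,suppress=True)
im=cv2.imread('pics/top0.png'); hsv=cv2.cvtColor(im,cv2.COLOR_BGR2HSV)
for (x,y) in [(443,219),(437,222),(430,215),(325,205),(283,195),(227,241),(222,247),(180,249),(300,250)]: print((x,y),hsv[y,x])
def rect(roi,mask,z,cam='top'):
    x0,y0,x1,y1=roi; m=np.zeros_like(mask);m[y0:y1,x0:x1]=mask[y0:y1,x0:x1]
    n,l,s,c=cv2.connectedComponentsWithStats(m.astype(np.uint8)); k=1+np.argmax(s[1:,4])
    p=np.argwhere(l==k)[:,::-1]; W=np.array([w(cam,q,z)[:2] for q in p]).astype(np.float32)
    (c,sz,a)=cv2.minAreaRect(W); return np.array(c),np.array(sz),a
H,S,V=[hsv[...,i].astype(int) for i in range(3)]
print('ridge',rect((420,185,470,255),(H<15)&(S>130),.068))
print('board white',rect((270,165,390,245),(S<25)&(V>125),.044))
print('stripe',rect((270,165,300,245),(H>95)&(H<125)&(S>80),.044))
print('rest',rect((415,180,470,255),(V>85)&(S<40)&(V<130),.006))
print('blue',rect((205,228,242,265),(H>95)&(H<125)&(S>50),.070))
print('green',rect((160,232,200,265),(H>50)&(H<95)&(S>50),.070))
a=cv2.resize(im[225:270,160:250],None,fx=8,fy=8,interpolation=2)[:300]
b=cv2.resize(im[180:260,410:480],None,fx=4,fy=4,interpolation=2)
d=cv2.resize(im[160:245,265:395],None,fx=3,fy=3,interpolation=2)
o=np.zeros((600,760,3),np.uint8);o[:a.shape[0],:720]=a;o[300:600,:280]=b[:300];o[300:300+d.shape[0],300:690]=d
cv2.imwrite('pics/crop1.png',o)
E
```

```text
(443, 219) [ 10 133  96]
(437, 222) [20 16 48]
(430, 215) [165   5 109]
(325, 205) [ 17  18 130]
(283, 195) [110 105  90]
(227, 241) [105  62  74]
(222, 247) [107  65  75]
(180, 249) [63 42 61]
(300, 250) [ 19  23 121]
ridge (array([ 0.512, -0.35 ]), array([0.025, 0.102]), 73.30667114257812)Traceback (most recent call last):
  File "<stdin>", line 12, in <module>
  File "<stdin>", line 8, in rect
  File "h.py", line 7, in w
    c=robot.calibration(cam);R=np.array(c['R']);t=np.array(c['t'])
ValueError: time passes only in moves, steps and waits
```

```bash
sed -i 's/^def snap/_C={}\ndef cal(n):\n    if n not in _C: _C[n]=robot.calibration(n)\n    return _C[n]\ndef snap/; s/c=robot.calibration(cam)/c=cal(cam)/' h.py; cat >> h.py <<'E'
def rect(im,roi,mask,z,cam='top'):
    x0,y0,x1,y1=roi; m=np.zeros(mask.shape,np.uint8);m[y0:y1,x0:x1]=mask[y0:y1,x0:x1]
    n,l,s,c=cv2.connectedComponentsWithStats(m); k=1+np.argmax(s[1:,4])
    p=np.argwhere(l==k)[:,::-1]; W=np.array([w(cam,q,z)[:2] for q in p]).astype(np.float32)
    (c,sz,a)=cv2.minAreaRect(W); return np.round(c,4),np.round(sz,3),round(a,1)
E
python3 - <<'E'
from h import *
im=cv2.imread('pics/top0.png'); hsv=cv2.cvtColor(im,cv2.COLOR_BGR2HSV)
H,S,V=[hsv[...,i].astype(int) for i in range(3)]
print('board white',rect(im,(270,165,390,245),(V>123)&(S<40),.044))
print('stripe',rect(im,(270,165,300,245),(H>95)&(H<125)&(S>70),.044))
print('restplate',rect(im,(415,180,470,255),(V>98)&(S<12),.006))
print('foot+',rect(im,(425,190,456,245),(V<60),.016))
print('blue',rect(im,(205,228,242,265),(H>95)&(H<125)&(S>50),.070))
print('green',rect(im,(160,232,200,265),(H>50)&(H<95)&(S>30),.070))
a=cv2.resize(im[230:267,160:250],None,fx=8,fy=8,interpolation=2)
b=cv2.resize(im[185:255,410:480],None,fx=4,fy=4,interpolation=2)
d=cv2.resize(im[160:245,265:395],None,fx=3,fy=3,interpolation=2)
o=np.zeros((600,760,3),np.uint8);o[:296,:720]=a;o[300:580,:280]=b;o[300:555,300:690]=d
cv2.imwrite('pics/crop1.png',o)
E
```

```text
board white (array([ 0.5744, -0.0128]), array([0.276, 0.175]), 76.5)
stripe (array([0.5909, 0.1142]), array([0.015, 0.144]), 76.4)
restplate (array([ 0.5155, -0.3541]), array([0.1  , 0.168]), 77.1)
foot+ (array([ 0.5122, -0.3536]), array([0.046, 0.121]), 73.4)
blue (array([0.4469, 0.2828]), array([0.061, 0.058]), 11.3)
green (array([0.4441, 0.403 ]), array([0.066, 0.059]), 88.3)
```

View pics/crop1.png

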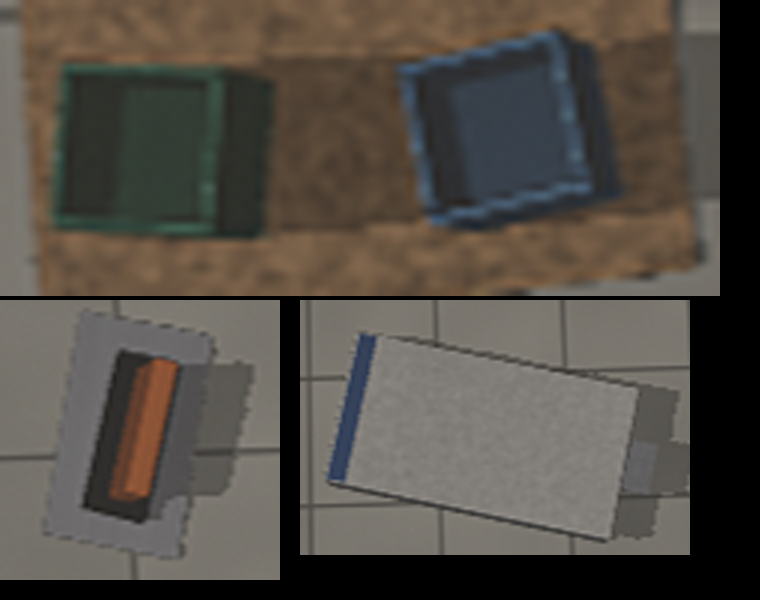

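Two cups are on the mat, blue and green. The wiper stands on its rest and the board's blue end is on the left (+y). Next I'll compute the poses and the first move.

```bash
cat >> h.py <<'E'
def go(p,yaw=None,rpy=None,Rt=None):
    o=robot.get_obs(); R=Ro.from_euler('xyz',o['orientation']); P=np.array(o['position'])
    if Rt is None: Rt=Ro.from_euler('xyz',rpy if rpy is not None else [np.pi,0,yaw])
    D=np.array(p)-P
    print('t',round(float(o['clock']),2),'pos',P.round(4),'rpy',np.degrees(o['orientation']).round(2),'F',np.array(o['wrist_force']).round(1),'w',round(float(o['grip_width']),2),'ff',round(float(o['finger_force']),1),'q',np.array(o['joint_pos']).round(3))
    print('turn units(tool)',((R.inv()*Rt).as_rotvec()/np.radians(5)).round(2),'shift now-axes',(R.inv().apply(D)/.04).round(3),'shift after-turn',(Rt.inv().apply(D)/.04).round(3))
E
python3 - <<'E'
from h import *
np.set_printoptions(precision=4,suppress=True)
off=lambda p,ox,oy,s,cx,cy:((p[0]-ox)/s+cx-.33,(p[1]-oy)/s+cy-.33)
B=[w('top',off(p,300,300,3,265,160),.044)[:2] for p in [(360,333),(328,483),(608,542),(638,387)]]
print(np.array(B),'board ctr',np.mean(B,0), 'yaxis',np.degrees(np.arctan2(*((B[0]+B[1]-B[2]-B[3])[::-1]))),'len',np.linalg.norm(B[0]-B[3]),np.linalg.norm(B[0]-B[1]))
for n,C in (('blue',[(400,68),(562,33),(593,188),(435,228)]),('green',[(62,65),(223,68),(215,237),(52,230)])):
    G=np.array([w('top',off(p,0,0,8,160,230),.07)[:2] for p in C]); print(n,G.mean(0),np.degrees(np.arctan2(*((G[0]-G[1]+G[3]-G[2])[::-1]))),np.linalg.norm(G-np.roll(G,1,0),axis=1))
for cam in('top','scene'): print(cam,[px(cam,(.513,-.354,.074))])
go((.513,-.354,.30),np.radians(163.4))
E
```

```text
[[ 0.6637  0.1048]
 [ 0.5175  0.138 ]
 [ 0.4531 -0.1276]
 [ 0.6021 -0.1633]] board ctr [ 0.5591 -0.012 ] yaxis 76.70818347875313 len 0.27510377631066596 0.14992031541115597
blue [0.448  0.2822] 101.54950387005053 [0.0576 0.0578 0.0556 0.0564]
green [0.4445 0.4079] 86.54974341659141 [0.0575 0.0566 0.0589 0.057 ]
top [[np.float64(447.9), np.float64(215.8)]]
scene [[np.float64(185.3), np.float64(260.5)]]
t 1.1 pos [0.237  0.5239 0.4047] rpy [-180.      0.    155.66] F [-0.7 -0.2 -0.4] w 1.01 ff 0.0 q [ 0.936  0.158  1.597 -0.     1.386 -0.21 ]
turn units(tool) [-0.    0.   -1.55] shift now-axes [-15.332 -17.153   2.618] shift after-turn [-12.883 -19.061   2.618]
```

```bash
python3 -m pendant '[[[0,0,0,0,0,-0.78,-1],[0,0,0,0,0,-0.77,-1],[-0.46,-0.68,0,0,0,0,-1],[-0.46,-0.68,0,0,0,0,-1],[-0.46,-0.68,0,0,0,0,-1],[-0.46,-0.68,0,0,0,0,-1],[-0.46,-0.68,0,0,0,0,-1],[-0.46,-0.68,0,0,0,0,-1],[-0.46,-0.68,0,0,0,0,-1],[-0.46,-0.68,0,0,0,0,-1],[-0.46,-0.68,0,0,0,0,-1],[-0.46,-0.68,0,0,0,0,-1],[-0.46,-0.68,0,0,0,0,-1],[-0.46,-0.68,0,0,0,0,-1],[-0.46,-0.68,0,0,0,0,-1],[-0.46,-0.68,0,0,0,0,-1],[-0.46,-0.68,0,0,0,0,-1],[-0.46,-0.68,0,0,0,0,-1],[-0.46,-0.68,0,0,0,0,-1],[-0.46,-0.68,0,0,0,0,-1]]]'
python3 -c "
from h import *
go((.513,-.354,.30),np.radians(163.4))"
```

```text
clock: 2.77
position: [0.4147, -0.0416, 0.405]
orientation: [3.142, 0.001, 2.852]
wrist_force: [-0.0, 0.1, -0.1]
grip_width: 1.003
finger_force: 0.0
t 2.77 pos [ 0.4147 -0.0416  0.405 ] rpy [1.8000e+02 5.0000e-02 1.6339e+02] F [-0.   0.1 -0.1] w 1.0 ff 0.0 q [-0.392 -0.276  2.012  0.     1.405 -1.673]
turn units(tool) [ 0.    0.01 -0.  ] shift now-axes [-4.585 -6.781  2.628] shift after-turn [-4.586 -6.782  2.624]
```

```bash
python3 -m pendant '[[[-0.46,-0.68,0.2,0,0,0,-1],[-0.46,-0.68,0.2,0,0,0,-1],[-0.46,-0.68,0.2,0,0,0,-1],[-0.46,-0.68,0.2,0,0,0,-1],[-0.46,-0.68,0.2,0,0,0,-1],[-0.46,-0.68,0.2,0,0,0,-1],[-0.46,-0.68,0.2,0,0,0,-1],[-0.46,-0.68,0.2,0,0,0,-1],[-0.46,-0.68,0.2,0,0,0,-1],[-0.44,-0.66,0.2,0,0,0,-1],[0,0,0.3,0,0,0,-1],[0,0,0.3,0,0,0,-1],[0,0,0,0,0,0,-1]]]'
python3 - <<'E'
from h import *
im=snap('top','t1'); 
h=cv2.cvtColor(im,cv2.COLOR_RGB2HSV);H,S,V=[h[...,i].astype(int) for i in range(3)]
a=cv2.resize(im[170:270,400:500],None,fx=4,fy=4); s=snap('scene','s1'); b=cv2.resize(s[210:310,140:240],None,fx=4,fy=4)
cv2.imwrite('pics/c2.png',np.hstack([a,b])[:,:,::-1])
go((.513,-.354,.208),np.radians(163.4))
E
```

```text
clock: 3.85
position: [0.5118, -0.351, 0.2971]
orientation: [3.138, -0.005, 2.852]
wrist_force: [0.0, 0.6, -1.5]
grip_width: 0.997
finger_force: 0.0
t 3.95 pos [ 0.5125 -0.3509  0.3   ] rpy [ 1.7993e+02 -1.1000e-01  1.6346e+02] F [ 0.4  0.  -0.7] w 1.0 ff 0.0 q [-0.795  0.371  1.556  0.     1.217 -2.077]
turn units(tool) [ 0.01 -0.02  0.01] shift now-axes [-0.038 -0.074  2.3  ] shift after-turn [-0.033 -0.072  2.3  ]
```

View pics/c2.png

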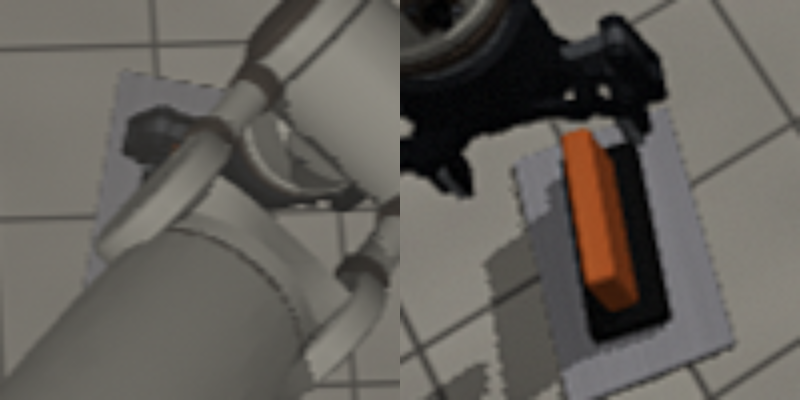

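The scene crop shows the gripper above the ridge, with its fingers on either side. I'll descend and close.

```bash
python3 -m pendant '[[[0,-0.07,0.3,0,0,0,-1],[0,0,0.4,0,0,0,-1],[0,0,0.4,0,0,0,-1],[0,0,0.4,0,0,0,-1],[0,0,0.4,0,0,0,-1],[0,0,0.3,0,0,0,-1],[0,0,0.1,0,0,0,-1],[0,0,0,0,0,0,1],[0,0,0,0,0,0,1],[0,0,0,0,0,0,1],[0,0,0,0,0,0,1],[0,0,0,0,0,0,1],[0,0,0,0,0,0,1],[0,0,0,0,0,0,1],[0,0,0,0,0,0,1],[0,0,0,0,0,0,1],[0,0,0,0,0,0,1],[0,0,0,0,0,0,1]]]'
python3 -c "
from h import *
go((.513,-.354,.29),np.radians(163.4))"
```

```text
clock: 5.45
position: [0.5123, -0.3551, 0.2096]
orientation: [-3.141, 0.001, 2.852]
wrist_force: [-0.4, 1.0, 5.7]
grip_width: 0.204
finger_force: 59.9
t 5.45 pos [ 0.5123 -0.3551  0.2096] rpy [-1.7996e+02  8.0000e-02  1.6341e+02] F [-0.4  1.   5.7] w 0.2 ff 59.9 q [-0.8    0.493  1.59   0.     1.057 -2.081]
turn units(tool) [-0.01  0.02  0.  ] shift now-axes [-0.011  0.03  -2.01 ] shift after-turn [-0.009  0.031 -2.01 ]
```

```bash
python3 -m pendant '[[[0,0,-0.3,0,0,0,1],[0,0,-0.5,0,0,0,1],[0,0,-0.5,0,0,0,1],[0,0,-0.5,0,0,0,1],[0,0,-0.4,0,0,0,1],[0,0,0,0,0,-0.64,1],[0,0,0,0,0,0,1]]]'
python3 -c "
from h import *
go((.5845,.095,.30),np.radians(166.6))"
```

```text
clock: 6.03
position: [0.512, -0.355, 0.2981]
orientation: [-3.141, 0.001, 2.909]
wrist_force: [0.2, 0.3, -2.6]
grip_width: 0.203
finger_force: 58.9
t 6.03 pos [ 0.512  -0.355   0.2981] rpy [-1.7994e+02  8.0000e-02  1.6669e+02] F [ 0.2  0.3 -2.6] w 0.2 ff 58.9 q [-0.8    0.376  1.553 -0.     1.211 -2.138]
turn units(tool) [-0.01  0.02  0.02] shift now-axes [ 0.827 11.364 -0.061] shift after-turn [ 0.845 11.362 -0.047]
```

```bash
python3 -m pendant '[[[0.04,0.4,0,0,0,0,1],[0.04,0.6,0,0,0,0,1],[0.04,0.6,0,0,0,0,1],[0.04,0.6,0,0,0,0,1],[0.04,0.6,0,0,0,0,1],[0.04,0.6,0,0,0,0,1],[0.04,0.6,0,0,0,0,1],[0.04,0.6,0,0,0,0,1],[0.04,0.6,0,0,0,0,1],[0.04,0.6,0,0,0,0,1],[0.05,0.6,0,0,0,0,1],[0.04,0.6,0,0,0,0,1],[0.04,0.6,0,0,0,0,1],[0.04,0.6,0,0,0,0,1],[0.04,0.6,0,0,0,0,1],[0.04,0.6,0,0,0,0,1],[0.05,0.6,0,0,0,0,1],[0.05,0.6,0,0,0,0,1],[0.05,0.6,0,0,0,0,1],[0.05,0.16,0,0,0,0,1]]]'
python3 - <<'E'
from h import *
im=snap('scene','s2'); cv2.imwrite('pics/c3.png',cv2.resize(im[130:280,220:420],None,fx=4,fy=4)[:,:,::-1])
go((.5845,.095,.2506),np.radians(166.6))
E
```

```text
clock: 7.7
position: [0.5832, 0.0987, 0.2955]
orientation: [3.141, -0.003, 2.909]
wrist_force: [-0.4, 0.5, -3.1]
grip_width: 0.203
finger_force: 59.2
t 7.75 pos [0.5829 0.0984 0.2954] rpy [179.97  -0.19 166.74] F [-0.5  1.5 -2.2] w 0.2 ff 59.2 q [-3.700e-02  3.050e-01  1.650e+00  1.000e-03  1.190e+00 -1.377e+00]
turn units(tool) [ 0.01 -0.04  0.03] shift now-axes [-0.061 -0.073  1.12 ] shift after-turn [-0.058 -0.073  1.12 ]
```

View pics/c3.png

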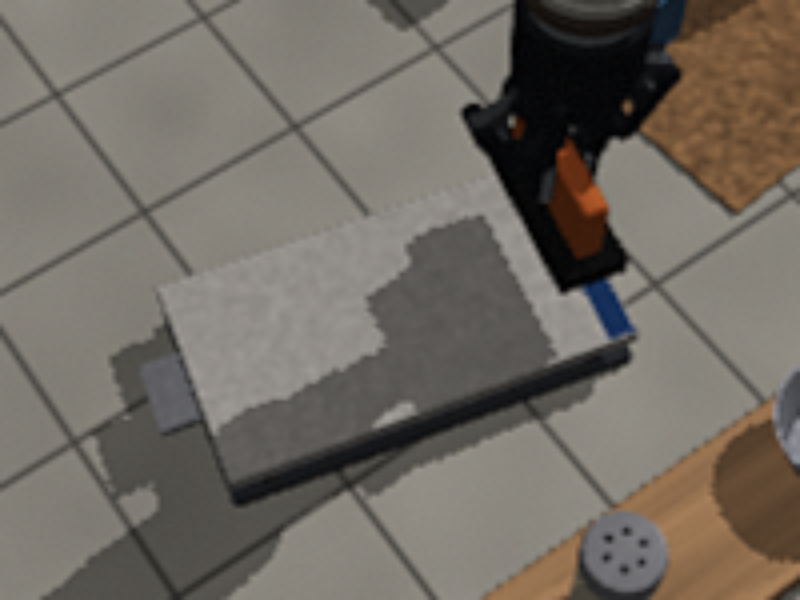

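The wiper hangs level across the blue end, at about (565,230) in the crop. I'll lower it to just above the board.

```bash
python3 -m pendant '[[[-0.06,-0.04,0.3,0,0,0,1],[0,0,0.3,0,0,0,1],[0,0,0.3,0,0,0,1],[0,0,0.15,0,0,0,1],[0,0,0,0,0,0,1],[0,0,0,0,0,0,1],[0,0,0,0,0,0,1]]]'; python3 -m pendant '[[[0,0,0.06,0,0,0,1],[0,0,0.05,0,0,0,1],[0,0,0.05,0,0,0,1],[0,0,0,0,0,0,1],[0,0,0,0,0,0,1]]]'
python3 -c "
from h import *
go((.5845,.095,.2406),np.radians(166.6))"
```

```text
clock: 8.33
position: [0.5863, 0.0926, 0.255]
orientation: [3.141, 0.001, 2.907]
wrist_force: [-0.8, 0.5, -1.9]
grip_width: 0.203
finger_force: 59.2
clock: 8.75
position: [0.586, 0.0931, 0.2482]
orientation: [-3.142, -0.0, 2.908]
wrist_force: [-0.9, 0.6, -2.5]
grip_width: 0.208
finger_force: 59.2
t 8.75 pos [0.586  0.0931 0.2482] rpy [-1.8000e+02 -1.0000e-02  1.6662e+02] F [-0.9  0.6 -2.5] w 0.21 ff 59.2 q [-0.046  0.371  1.669  0.     1.102 -1.383]
turn units(tool) [-0. -0.  0.] shift now-axes [0.048 0.038 0.19 ] shift after-turn [0.048 0.038 0.19 ]
```

```bash
python3 -m pendant '[[[0.05,0.04,0.05,0,0,0,1],[0,0,0.05,0,0,0,1],[0,0,0,0,0,0,1]]]'; python3 -m pendant '[[[0,0,0.04,0,0,0,1],[0,0,0.04,0,0,0,1],[0,0,0,0,0,0,1],[0,0,0,0,0,0,1]]]'
```

```text
clock: 9.0
position: [0.585, 0.095, 0.2451]
orientation: [3.142, 0.002, 2.908]
wrist_force: [0.0, -1.1, 3.5]
grip_width: 0.203
finger_force: 60.0
clock: 9.33
position: [0.585, 0.095, 0.2419]
orientation: [3.141, 0.002, 2.908]
wrist_force: [-0.1, -1.1, 5.2]
grip_width: 0.201
finger_force: 60.2
```

```bash
python3 -m pendant '[[[0,0,0.02,0,0,0,1],[0,0,0,0,0,0,1],[0,-0.1,0,0,0,0,1],[0,-0.18,0,0,0,0,1],[0,-0.18,0,0,0,0,1],[0,-0.18,0,0,0,0,1],[0,-0.18,0,0,0,0,1],[0,-0.18,0,0,0,0,1],[0,-0.18,0,0,0,0,1],[0,-0.18,0,0,0,0,1],[0,-0.18,0,0,0,0,1],[0,-0.18,0,0,0,0,1]]]'
python3 -c "
from h import *
go((.5335,-.119,.2410),np.radians(166.6))"
```

```text
clock: 10.33
position: [0.5692, 0.0288, 0.2414]
orientation: [3.139, 0.002, 2.908]
wrist_force: [0.9, 4.3, 5.6]
grip_width: 0.203
finger_force: 60.3
t 10.33 pos [0.5692 0.0288 0.2414] rpy [1.7982e+02 1.3000e-01 1.6659e+02] F [0.9 4.3 5.6] w 0.2 ff 60.3 q [-0.162  0.326  1.743  0.003  1.07  -1.501]
turn units(tool) [ 0.04  0.03 -0.  ] shift now-axes [ 1.1e-02 -3.8e+00 -3.0e-03] shift after-turn [ 0.012 -3.8    0.009]
```

```bash
python3 -m pendant '[[[0,-0.18,0,0,0,0,1],[0,-0.18,0,0,0,0,1],[0,-0.18,0,0,0,0,1],[0,-0.18,0,0,0,0,1],[0,-0.18,0,0,0,0,1],[0,-0.18,0,0,0,0,1],[0,-0.18,0,0,0,0,1],[0,-0.18,0,0,0,0,1],[0,-0.18,0,0,0,0,1],[0,-0.18,0,0,0,0,1]]]'; python3 -m pendant '[[[0,-0.18,0,0,0,0,1],[0,-0.18,0,0,0,0,1],[0,-0.18,0,0,0,0,1],[0,-0.18,0,0,0,0,1],[0,-0.18,0,0,0,0,1],[0,-0.18,0,0,0,0,1],[0,-0.18,0,0,0,0,1],[0,-0.18,0,0,0,0,1],[0,-0.18,0,0,0,0,1],[0,-0.18,0,0,0,0,1],[0,-0.13,0,0,0,0,1],[0,0,0,0,0,0,1],[0,0,0,0,0,0,1],[0,0,0,0,0,0,1],[0,0,0,0,0,0,1]]]'
python3 -c "
from h import *
go((.513,-.354,.2910),np.radians(166.6))"
```

```text
clock: 11.17
position: [0.5525, -0.0414, 0.2412]
orientation: [3.139, 0.002, 2.907]
wrist_force: [1.6, 4.5, 5.1]
grip_width: 0.206
finger_force: 60.3
clock: 12.42
position: [0.5345, -0.117, 0.2411]
orientation: [3.141, 0.002, 2.908]
wrist_force: [-0.1, 0.4, 6.4]
grip_width: 0.203
finger_force: 60.3
t 12.42 pos [ 0.5345 -0.117   0.2411] rpy [1.7998e+02 9.0000e-02 1.6659e+02] F [-0.1  0.4  6.4] w 0.2 ff 60.3 q [-4.370e-01  2.750e-01  1.808e+00  1.000e-03  1.057e+00 -1.774e+00]
turn units(tool) [ 0.    0.02 -0.  ] shift now-axes [-0.853 -5.887 -1.248] shift after-turn [-0.85  -5.887 -1.247]
```

```bash
python3 -m pendant '[[[0,0,-0.2,0,0,0,1],[0,0,-0.5,0,0,0,1],[0,0,-0.5,0,0,0,1],[0,0,-0.1,0,0,0,1],[-0.08,-0.55,0,0,0,0,1],[-0.08,-0.55,0,0,0,0,1],[-0.08,-0.55,0,0,0,0,1],[-0.08,-0.55,0,0,0,0,1],[-0.08,-0.55,0,0,0,0,1],[-0.08,-0.55,0,0,0,0,1],[-0.08,-0.55,0,0,0,0,1],[-0.08,-0.55,0,0,0,0,1],[-0.08,-0.55,0,0,0,0,1],[-0.08,-0.55,0,0,0,0,1],[-0.05,-0.4,0,0,0,0,1],[0,0,0,0,0,0,1],[0,0,0,0,0,0,1]]]'
python3 -c "
from h import *
go((.5145,-.354,.210),np.radians(166.6))"
```

```text
clock: 13.83
position: [0.5121, -0.3547, 0.2914]
orientation: [3.14, -0.001, 2.907]
wrist_force: [-0.7, -0.3, -2.6]
grip_width: 0.203
finger_force: 59.3
t 13.83 pos [ 0.5121 -0.3547  0.2914] rpy [ 1.7992e+02 -7.0000e-02  1.6654e+02] F [-0.7 -0.3 -2.6] w 0.2 ff 59.3 q [-8.000e-01  3.850e-01  1.556e+00  1.000e-03  1.203e+00 -2.136e+00]
turn units(tool) [ 0.02 -0.01 -0.01] shift now-axes [-0.057  0.028  2.034] shift after-turn [-0.054  0.031  2.034]
```

```bash
python3 -m pendant '[[[-0.05,0.03,0.4,0,0,0,1],[0,0,0.4,0,0,0,1],[0,0,0.4,0,0,0,1],[0,0,0.4,0,0,0,1],[0,0,0.3,0,0,0,1],[0,0,0.06,0,0,0,1],[0,0,0.06,0,0,0,1],[0,0,0,0,0,0,1],[0,0,0,0,0,0,1]]]'
python3 -c "
from h import *
go((.5145,-.354,.209),np.radians(166.6))"
```

```text
clock: 14.58
position: [0.5151, -0.354, 0.2126]
orientation: [-3.141, 0.001, 2.908]
wrist_force: [0.4, 0.1, -1.2]
grip_width: 0.198
finger_force: 59.4
t 14.58 pos [ 0.5151 -0.354   0.2126] rpy [-1.7995e+02  8.0000e-02  1.6662e+02] F [ 0.4  0.1 -1.2] w 0.2 ff 59.4 q [-0.795  0.492  1.585  0.     1.063 -2.132]
turn units(tool) [-0.01  0.02  0.  ] shift now-axes [ 0.015 -0.004  0.089] shift after-turn [ 0.014 -0.004  0.089]
```

```bash
python3 -m pendant '[[[0,0,0.05,0,0,0,1],[0,0,0.04,0,0,0,1],[0,0,0,0,0,0,1],[0,0,0,0,0,0,-1],[0,0,0,0,0,0,-1],[0,0,0,0,0,0,-1],[0,0,0,0,0,0,-1],[0,0,0,0,0,0,-1],[0,0,0,0,0,0,-1],[0,0,-0.2,0,0,0,-1],[0,0,-0.5,0,0,0,-1],[0,0,-0.7,0,0,0,-1],[0,0,-0.7,0,0,0,-1],[0,0,-0.7,0,0,0,-1],[0,0,-0.7,0,0,0,-1],[0,0.5,-0.3,0,0,0,-1],[0,0.7,0,0,0,0,-1],[0,0.7,0,0,0,0,-1],[0,0.7,0,0,0,0,-1]]]'
python3 - <<'E'
from h import *
im=snap('top','t3'); h=cv2.cvtColor(im,cv2.COLOR_RGB2HSV);H,S,V=[h[...,i].astype(int) for i in range(3)]
print('ridge',rect(im,(420,185,470,255),(H<15)&(S>130),.074))
a=cv2.resize(im[230:267,160:250],None,fx=8,fy=8,interpolation=2); b=cv2.resize(im[165:265,270:470],None,fx=3,fy=3)
o=np.zeros((600,720,3),np.uint8);o[:296]=a;o[300:600,:600]=b;cv2.imwrite('pics/c4.png',o[:,:,::-1])
go((.448,.282,.30),np.radians(101.5+90))
E
```

```text
clock: 16.17
position: [0.5388, -0.2517, 0.3611]
orientation: [-3.141, 0.001, 2.907]
wrist_force: [0.0, 0.3, -0.5]
grip_width: 1.003
finger_force: 0.0
ridge (array([ 0.5068, -0.3487]), array([0.026, 0.071]), 76.7)
t 16.22 pos [ 0.5399 -0.2471  0.3607] rpy [1.7981e+02 2.0000e-02 1.6678e+02] F [ 1.8  3.8 -1.5] w 1.0 ff 0.0 q [-0.633  0.242  1.59   0.003  1.311 -1.974]
turn units(tool) [ 0.04  0.01 -4.94] shift now-axes [ 5.261 12.347  1.557] shift after-turn [-0.386 13.42   1.517]
```

View pics/c4.png

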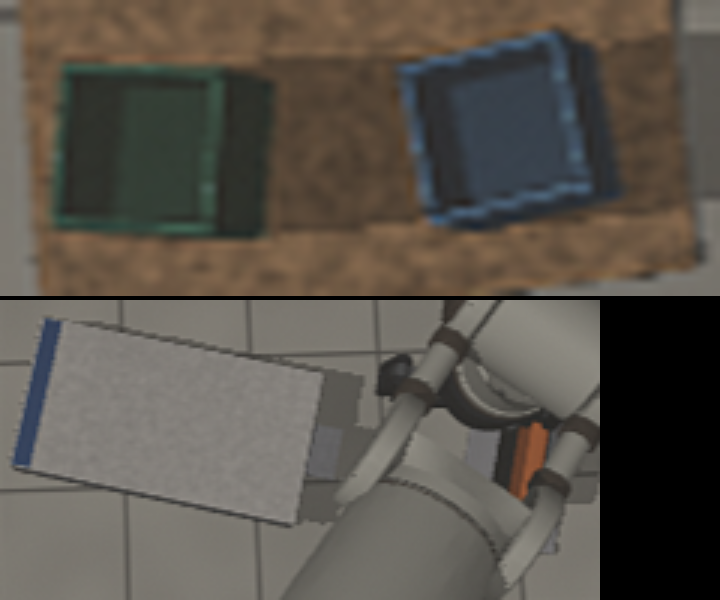

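The wiper lies along its rest at about (525,460) in the crop, and both cups are where they were. I'll go to the blue cup, top-down.

```bash
python3 -m pendant '[[[0,0,0,0,0,-0.99,-1],[0,0,0,0,0,-0.99,-1],[0,0,0,0,0,-0.99,-1],[0,0,0,0,0,-0.99,-1],[0,0,0,0,0,-0.98,-1],[0,0.6,0,0,0,0,-1],[0,0.7,0,0,0,0,-1],[0,0.7,0,0,0,0,-1],[0,0.7,0,0,0,0,-1],[0,0.7,0,0,0,0,-1],[0,0.7,0,0,0,0,-1],[0,0.7,0,0,0,0,-1],[0,0.7,0,0,0,0,-1],[0,0.7,0,0,0,0,-1],[0,0.7,0,0,0,0,-1],[0,0.7,0,0,0,0,-1],[0,0.7,0,0,0,0,-1],[0,0.7,0,0,0,0,-1],[0,0.7,0,0,0,0,-1],[0,0.7,0,0,0,0,-1]]]'
python3 -m pendant '[[[0,0.7,0,0,0,0,-1],[0,0.7,0,0,0,0,-1],[0,0.7,0,0,0,0,-1],[0,0.7,0,0,0,0,-1],[0,0.3,0,0,0,0,-1],[0,0,0,0,0,0,-1]]]'
python3 -c "
from h import *
go((.448,.282,.27),np.radians(101.5+90))"
```

```text
clock: 17.88
position: [0.4567, 0.1565, 0.3606]
orientation: [-3.141, 0.001, -2.944]
wrist_force: [1.3, -0.3, -0.7]
grip_width: 1.0
finger_force: 0.0
clock: 18.38
position: [0.4322, 0.2786, 0.3603]
orientation: [3.141, 0.0, -2.941]
wrist_force: [-1.3, 0.3, 0.6]
grip_width: 0.996
finger_force: 0.0
t 18.38 pos [0.4322 0.2786 0.3603] rpy [ 1.7997e+02  2.0000e-02 -1.6850e+02] F [-1.3  0.3  0.6] w 1.0 ff 0.0 q [ 0.337  0.039  1.816  0.     1.287 -1.435]
turn units(tool) [0.01 0.   0.  ] shift now-axes [-0.403  0.003  2.258] shift after-turn [-0.404  0.004  2.258]
```

```bash
python3 -m pendant '[[[-0.4,0,0.4,0,0,0,-1],[0,0,0.5,0,0,0,-1],[0,0,0.6,0,0,0,-1],[0,0,0.6,0,0,0,-1],[0,0,0.6,0,0,0,-1],[0,0,0.5,0,0,0,-1],[0,0,0.4,0,0,0,-1],[0,0,0.3,0,0,0,-1],[0,0,0.1,0,0,0,-1],[0,0,0,0,0,0,-1],[0,0,0,0,0,0,1],[0,0,0,0,0,0,1],[0,0,0,0,0,0,1],[0,0,0,0,0,0,1],[0,0,0,0,0,0,1],[0,0,0,0,0,0,1],[0,0,0,0,0,0,1]]]'
python3 -c "
from h import *
go((.448,.282,.30),np.radians(101.5+90))"
```

```text
clock: 19.8
position: [0.4495, 0.2804, 0.2016]
orientation: [3.141, 0.003, -2.944]
wrist_force: [-0.9, -0.2, 6.8]
grip_width: 0.672
finger_force: 64.5
t 19.8 pos [0.4495 0.2804 0.2016] rpy [ 179.98    0.19 -168.68] F [-0.9 -0.2  6.8] w 0.67 ff 64.5 q [ 0.329  0.301  1.87  -0.     0.967 -1.439]
turn units(tool) [ 0.    0.04 -0.04] shift now-axes [ 0.02   0.048 -2.46 ] shift after-turn [ 0.028  0.047 -2.46 ]
```

```bash
python3 -m pendant '[[[0,0,-0.3,0,0,0,1],[0,0,-0.6,0,0,0,1],[0,0,-0.7,0,0,0,1],[0,0,-0.7,0,0,0,1],[0,0,-0.7,0,0,0,1],[0,0,0,0,0,0.99,1],[0,0,0,0,0,0.99,1],[0,0,0,0,0,0.99,1],[0,0,0,0,0,0.99,1],[0,0,0,0,0,0.98,1],[0,0,0,0,0,0,1]]]'
python3 -c "
from h import *
go((.545,-.07,.30),np.radians(166.6))"
```

```text
clock: 20.72
position: [0.4482, 0.2799, 0.3203]
orientation: [-3.141, -0.0, 2.906]
wrist_force: [-0.0, 0.5, -2.0]
grip_width: 0.672
finger_force: 64.3
t 20.72 pos [0.4482 0.2799 0.3203] rpy [-1.7998e+02 -2.0000e-02  1.6651e+02] F [-0.   0.5 -2. ] w 0.67 ff 64.3 q [ 0.329  0.12   1.813 -0.     1.209 -1.006]
turn units(tool) [-0.   -0.   -0.02] shift now-axes [-4.396 -7.942  0.508] shift after-turn [-4.383 -7.949  0.506]
```

```bash
python3 -m pendant '[[[-0.29,-0.53,0,0,0,0,1],[-0.29,-0.53,0,0,0,0,1],[-0.29,-0.53,0,0,0,0,1],[-0.29,-0.53,0,0,0,0,1],[-0.29,-0.53,0,0,0,0,1],[-0.29,-0.53,0,0,0,0,1],[-0.29,-0.53,0,0,0,0,1],[-0.29,-0.53,0,0,0,0,1],[-0.29,-0.53,0,0,0,0,1],[-0.29,-0.53,0,0,0,0,1],[-0.29,-0.53,0,0,0,0,1],[-0.29,-0.53,0,0,0,0,1],[-0.3,-0.53,0,0,0,0,1],[-0.3,-0.53,0,0,0,0,1],[-0.3,-0.53,0,0,0,0,1],[0,0,0.4,0,0,0,1],[0,0,0.5,0,0,0,1],[0,0,0.5,0,0,0,1],[0,0,0.2,0,0,0,1],[0,0,0,0,0,0,1]]]'
python3 -c "
from h import *
go((.545,-.07,.2406),np.radians(166.6))"
```

```text
clock: 22.38
position: [0.5441, -0.0695, 0.2537]
orientation: [3.141, -0.005, 2.91]
wrist_force: [0.7, 0.1, -1.0]
grip_width: 0.668
finger_force: 64.6
t 22.38 pos [ 0.5441 -0.0695  0.2537] rpy [179.97  -0.3  166.7 ] F [ 0.7  0.1 -1. ] w 0.67 ff 64.6 q [-0.347  0.261  1.797 -0.     1.089 -1.686]
turn units(tool) [ 0.01 -0.06  0.02] shift now-axes [-0.026 -0.008  0.327] shift after-turn [-0.024 -0.007  0.327]
```

```bash
python3 -m pendant '[[[0,0,0.2,0,0,0,1],[0,0,0.12,0,0,0,1],[0,0,0,0,0,0,-1],[0,0,0,0,0,0,-1],[0,0,0,0,0,0,-1],[0,0,0,0,0,0,-1],[0,0,0,0,0,0,-1],[0,0,-0.3,0,0,0,-1],[0,0,-0.6,0,0,0,-1],[0,0,-0.7,0,0,0,-1],[0,0,-0.7,0,0,0,-1],[0,0,-0.7,0,0,0,-1],[0,0,-0.7,0,0,0,-1],[0,0,0,0,0,0,-1],[0,0,0,0,0,0,-1]]]'
python3 -c "
from h import *
go((.545,-.07,.2406),np.radians(166.6))"
python3 -m pendant '[[[0,0,0,0.9,0,0,-1],[0,0,0,0.9,0,0,-1],[0,0,0,0.9,0,0,-1],[0,0,0,0.9,0,0,-1],[0,0,0,0.9,0,0,-1],[0,0,0,0.9,0,0,-1],[0,0,0,0,0,0,-1],[0,0,0,0,0,0,-1]]]'
python3 -c "
from h import *
go((.545,-.07,.2406),np.radians(166.6))"
```

```text
clock: 23.63
position: [0.5458, -0.07, 0.3944]
orientation: [-3.141, 0.006, 2.908]
wrist_force: [0.5, 0.8, -0.6]
grip_width: 1.001
finger_force: 0.0
t 23.63 pos [ 0.5458 -0.07    0.3944] rpy [-179.96    0.32  166.62] F [ 0.5  0.8 -0.6] w 1.0 ff 0.0 q [-0.347  0.101  1.681 -0.     1.354 -1.685]
turn units(tool) [-0.01  0.06  0.  ] shift now-axes [ 4.200e-02 -1.000e-03  3.844e+00] shift after-turn [ 0.02  -0.004  3.844]
clock: 24.3
position: [0.545, -0.0694, 0.3898]
orientation: [-2.673, -0.003, 2.909]
wrist_force: [0.6, -0.3, 0.4]
grip_width: 0.997
finger_force: 0.0
t 24.3 pos [ 0.545  -0.0694  0.3898] rpy [-1.5312e+02 -1.5000e-01  1.6665e+02] F [ 0.6 -0.3  0.4] w 1.0 ff 0.0 q [-0.236  0.141  1.675 -0.481  1.353 -1.463]
turn units(tool) [-5.38 -0.03  0.02] shift now-axes [-0.012  1.673  3.335] shift after-turn [-2.000e-03 -1.500e-02  3.731e+00]
```

```bash
cat > kin.py <<'E'
import numpy as np
from scipy.spatial.transform import Rotation as Ro
from scipy.optimize import least_squares
D=[([.936,.158,1.597,0,1.386,-.21],(.237,.524,.4047),(-180,0,155.66)),([-0.392,-0.276,2.012,0,1.405,-1.673],(.4147,-.0416,.405),(180,.05,163.39)),
([-.795,.371,1.556,0,1.217,-2.077],(.5125,-.3509,.300),(179.93,-.11,163.46)),([-.8,.493,1.59,0,1.057,-2.081],(.5123,-.3551,.2096),(-179.96,.08,163.41)),
([-.037,.305,1.65,.001,1.19,-1.377],(.5829,.0984,.2954),(179.97,-.19,166.74)),([-.437,.275,1.808,.001,1.057,-1.774],(.5345,-.117,.2411),(179.98,.09,166.59)),
([.337,.039,1.816,0,1.287,-1.435],(.4322,.2786,.3603),(179.97,.02,-168.5)),([.329,.301,1.87,0,.967,-1.439],(.4495,.2804,.2016),(179.98,.19,-168.68)),
([-.347,.101,1.681,0,1.354,-1.685],(.5458,-.07,.3944),(-179.96,.32,166.62)),([-.236,.141,1.675,-.481,1.353,-1.463],(.545,-.0694,.3898),(-153.12,-.15,166.65))]
y=lambda t:Ro.from_euler('y',t); z=lambda t:Ro.from_euler('z',t)
def fk(q,p):
    a,l,h,L2,e,L3,w,d=p
    A=z(q[0]);B=A*y(q[1]);C=B*y(q[2]);E=C*z(q[3]);F=E*y(q[4])
    P=A.apply([a,l,h])+B.apply([0,0,L2])+C.apply([e,0,L3])+E.apply([0,w,0])+F.apply([0,0,d])
    return P,F*z(q[5]+CZ)
CZ=0
def fit():
    global CZ
    rs=[(fk(q,np.zeros(8))[1].inv()*Ro.from_euler('xyz',o,degrees=True)).as_rotvec() for q,_,o in D]; 
    M=Ro.from_rotvec(rs).mean(); CZ=M.as_rotvec()[2]
    f=lambda p:np.r_[np.concatenate([fk(q,p)[0]-P for q,P,_ in D]),1e-4*(p-P0)]
    P0=np.array([0,.06,.3,.4,0,.4,.06,.1]); s=least_squares(f,P0); return s.x,np.abs(s.fun[:-8]).max(),np.degrees(rs).round(1)
def ik(P,Rt,p,q0):
    lo=np.array([-2.91,-.94,.18,-1.29,.17,-3]);hi=np.array([2.91,2.29,2.7,4.43,2.64,3])
    def f(q):
        X,R=fk(q,p); return np.r_[(X-P)*10,(R.inv()*Rt).as_rotvec()]
    return min((least_squares(f,np.clip(s,lo+.01,hi-.01),bounds=(lo,hi)) for s in q0),key=lambda r:r.cost)
E
python3 - <<'E'
import kin,numpy as np
p,m,rs=kin.fit(); print(p.round(3),m,rs[0],rs[-1],kin.CZ)
E
```

```text
[-0.001  0.119  0.299  0.386  0.048  0.52   0.001  0.133] 0.0004122418011253681 [ 0.  0. 90.] [-0.   0.  90.1] 1.5709492071650288
```

```bash
python3 - <<'E'
import kin,numpy as np
from kin import Ro
p,_,_=kin.fit(); rng=np.random.default_rng(0)
b=np.radians(76.6)
def frame(d,up):
    z=d; x=np.array([0,0,up]); y=np.cross(z,x); return Ro.from_matrix(np.c_[x,y,z])
cups={'-.06':np.array([.545,-.07]),'+.06':np.array([.573,.046])}
for nm,ang in (('+y',b),('+x',b-np.pi/2),('-y',b-np.pi),('-x',b+np.pi/2)):
  for c,xy in cups.items():
    for zg in (.092,):
      for up in (1,-1):
        d=np.array([np.cos(ang),np.sin(ang),0]); P=np.r_[xy,zg]-.155*d
        r=kin.ik(P,frame(d,up),p,[[rng.uniform(-1.5,1.5),rng.uniform(-.5,1.5),rng.uniform(.5,2.5),rng.uniform(-1.2,4.4),rng.uniform(.3,2.5),rng.uniform(-3,3)] for _ in range(25)])
        print(nm,c,up,'cost %.1e'%r.cost,r.x.round(2), 'wrist',(P-.133*d).round(2))
E
```

```text
+y -.06 1 cost 3.7e-31 [-0.84  0.91  1.58  1.07  1.92 -1.01] wrist [ 0.48 -0.35  0.09]
+y -.06 -1 cost 8.6e-31 [-0.84  0.91  1.58  1.07  1.92  2.13] wrist [ 0.48 -0.35  0.09]
+y +.06 1 cost 2.1e-31 [-0.65  0.87  1.68  1.22  1.8  -1.02] wrist [ 0.51 -0.23  0.09]
+y +.06 -1 cost 2.0e-30 [-0.65  0.87  1.68  1.22  1.8   2.12] wrist [ 0.51 -0.23  0.09]
+x -.06 1 cost 1.4e-30 [-0.48  0.62  2.4   2.9   1.45 -1.54] wrist [ 0.26 -0.    0.09]
+x -.06 -1 cost 2.5e-30 [-0.48  0.62  2.4   2.9   1.45  1.6 ] wrist [ 0.26 -0.    0.09]
+x +.06 1 cost 9.2e-32 [-0.02  0.63  2.29  3.36  1.36 -1.62] wrist [0.29 0.11 0.09]
+x +.06 -1 cost 8.1e-31 [-0.02  0.63  2.29  3.36  1.36  1.52] wrist [0.29 0.11 0.09]
-y -.06 1 cost 1.5e-23 [ 0.14  0.99  1.41 -1.28  1.82 -2.27] wrist [0.61 0.21 0.09]
-y -.06 -1 cost 7.2e-23 [ 0.14  0.99  1.41 -1.28  1.82  0.87] wrist [0.61 0.21 0.09]
-y +.06 1 cost 3.2e-30 [ 0.3   1.12  1.17 -1.2   1.97 -2.35] wrist [0.64 0.33 0.09]
-y +.06 -1 cost 8.7e-30 [ 0.3   1.12  1.17 -1.2   1.97  0.79] wrist [0.64 0.33 0.09]
-x -.06 1 cost 1.1e-03 [-0.31  1.39  0.63 -0.16  2.64 -1.72] wrist [ 0.83 -0.14  0.09]
-x -.06 -1 cost 1.1e-03 [-0.31  1.39  0.63 -0.16  2.64  1.42] wrist [ 0.83 -0.14  0.09]
-x +.06 1 cost 4.7e-03 [-0.17  1.43  0.54  0.18  2.64 -1.41] wrist [ 0.85 -0.02  0.09]
-x +.06 -1 cost 4.7e-03 [-0.17  1.43  0.54  0.18  2.64  1.74] wrist [ 0.85 -0.02  0.09]
```

```bash
cat >> kin.py <<'E'
b=np.radians(76.6); BX=np.array([np.cos(b-np.pi/2),np.sin(b-np.pi/2)]); BY=np.array([np.cos(b),np.sin(b)]); BC=np.array([.559,-.012])
def frame(az,up,tilt=0):
    d=np.array([np.cos(az)*np.cos(tilt),np.sin(az)*np.cos(tilt),-np.sin(tilt)]); yy=np.cross(d,[0,0,up]); yy/=np.linalg.norm(yy); return Ro.from_matrix(np.c_[np.cross(yy,d),yy,d]),d
E
python3 - <<'E'
import kin,numpy as np
p,_,_=kin.fit(); rng=np.random.default_rng(0)
seeds=[[rng.uniform(-1.5,1.5),rng.uniform(-.5,1.5),rng.uniform(1.5,2.6),rng.uniform(1,4.4),rng.uniform(.3,2.5),rng.uniform(-3,3)] for _ in range(12)]
for yb in (-.06,.06):
  for az in (-13.4,0,10):
    for up in (1,-1):
     for (xb,zg) in ((-.018,.064),(-.018,.12),(-.018,.25)):
      R,d=kin.frame(np.radians(az),up); c=kin.BC+xb*kin.BX+yb*kin.BY; P=np.r_[c,zg]-.173*d
      r=kin.ik(P,R,p,seeds); print(yb,az,up,zg,'%.0e'%r.cost,r.x.round(2),P.round(3),(P-.133*d).round(2))
E
```

```text
-0.06 -13.4 1 0.064 3e-31 [-0.52  0.75  2.43  2.85  1.6  -1.58] [ 0.359 -0.026  0.064] [0.23 0.   0.06]
-0.06 -13.4 1 0.12 4e-31 [-0.52  0.48  2.53  2.85  1.45 -1.53] [ 0.359 -0.026  0.12 ] [0.23 0.   0.12]
-0.06 -13.4 1 0.25 3e-04 [-0.51 -0.28  2.7   2.79  0.89 -1.34] [ 0.359 -0.026  0.25 ] [0.23 0.   0.25]
-0.06 -13.4 -1 0.064 6e-31 [-0.52  0.75  2.43  2.85  1.6   1.56] [ 0.359 -0.026  0.064] [0.23 0.   0.06]
-0.06 -13.4 -1 0.12 4e-31 [-0.52  0.48  2.53  2.85  1.45  1.61] [ 0.359 -0.026  0.12 ] [0.23 0.   0.12]
-0.06 -13.4 -1 0.25 3e-04 [-0.51 -0.28  2.7   2.79  0.89  1.8 ] [ 0.359 -0.026  0.25 ] [0.23 0.   0.25]
-0.06 0 1 0.064 5e-30 [-0.83  0.75  2.42  2.31  1.59 -1.59] [ 0.355 -0.066  0.064] [ 0.22 -0.07  0.06]
-0.06 0 1 0.12 2e-31 [-0.83  0.48  2.53  2.31  1.48 -1.47] [ 0.355 -0.066  0.12 ] [ 0.22 -0.07  0.12]
-0.06 0 1 0.25 1e-04 [-0.83 -0.28  2.7   2.17  1.11 -0.99] [ 0.355 -0.066  0.25 ] [ 0.22 -0.07  0.25]
-0.06 0 -1 0.064 1e-27 [-0.83  0.75  2.42  2.31  1.59  1.55] [ 0.355 -0.066  0.064] [ 0.22 -0.07  0.06]
-0.06 0 -1 0.12 6e-30 [-0.83  0.48  2.53  2.31  1.48  1.67] [ 0.35
[... 1823 characters left out ...]
0.12]
0.06 0 -1 0.25 8e-31 [-0.29 -0.19  2.63  2.77  0.9   1.8 ] [0.382 0.051 0.25 ] [0.25 0.05 0.25]
0.06 10 1 0.064 3e-30 [-0.5   0.74  2.38  2.47  1.55 -1.55] [0.385 0.02  0.064] [ 0.25 -0.    0.06]
0.06 10 1 0.12 5e-31 [-0.5   0.49  2.48  2.46  1.43 -1.46] [0.385 0.02  0.12 ] [ 0.25 -0.    0.12]
0.06 10 1 0.25 1e-30 [-0.5  -0.19  2.63  2.34  1.04 -1.09] [0.385 0.02  0.25 ] [ 0.25 -0.    0.25]
0.06 10 -1 0.064 2e-30 [-0.5   0.74  2.38  2.47  1.55  1.59] [0.385 0.02  0.064] [ 0.25 -0.    0.06]
0.06 10 -1 0.12 3e-31 [-0.5   0.49  2.48  2.46  1.43  1.68] [0.385 0.02  0.12 ] [ 0.25 -0.    0.12]
0.06 10 -1 0.25 2e-30 [-0.5  -0.19  2.63  2.34  1.04  2.05] [0.385 0.02  0.25 ] [ 0.25 -0.    0.25]
```

```bash
cat > sim.py <<'E'
import kin,numpy as np
from kin import Ro
from h import robot
def run(stages,q0=None,verbose=True):
    p,_,_=kin.fit(); q=np.array(robot.get_obs()['joint_pos'] if q0 is None else q0); P,R=kin.fk(q,p)
    for n,row in stages:
        mx=0;mc=0;lo=9;hi=-9
        for _ in range(n):
            P=P+R.apply(np.array(row[:3])*.04); R=R*Ro.from_rotvec(np.array(row[3:6])*np.radians(5))
            r=kin.ik(P,R,p,[q]); mx=max(mx,np.abs(r.x-q).max()*12); q=r.x; mc=max(mc,r.cost); lo=min(lo,q[4]);hi=max(hi,q[4])
        print(n,row,'P',P.round(3),'q',q.round(2),'maxvel %.2f cost %.0e q5 %.2f..%.2f'%(mx,mc,lo,hi),'z',R.apply([0,0,1]).round(2),'x',R.apply([1,0,0]).round(2))
    return q
E
python3 - <<'E'
from sim import *
R=Ro.from_euler('xyz',robot.get_obs()['orientation'])
n=12; D=R.inv().apply(np.array([.42,-.1,.32])-robot.get_obs()['position'])/.04/n
base=[(n,[*D.round(3),-.45,0,0])]
for alt in ([(18,[0,0,0,-1,0,0]),(18,[0,0,0,0,-1,0]),(18,[0,0,0,0,0,1])],[(18,[0,0,0,0,0,-1]),(18,[0,0,0,0,-1,0]),(18,[0,0,0,-1,0,0])]):
    run(base+alt); print()
E
```

```text
12 [np.float64(0.238), np.float64(-0.043), np.float64(0.186), -0.45, 0, 0] P [ 0.424 -0.084  0.31 ] q [-0.48 -0.12  2.08  0.    1.19 -1.82] maxvel 0.50 cost 8e-18 q5 1.19..1.33 z [-0.  0. -1.] x [-0.97  0.23  0.  ]
18 [0, 0, 0, -1, 0, 0] P [ 0.424 -0.084  0.31 ] q [-0.77  0.17  2.1   1.21  1.97 -2.34] maxvel 1.08 cost 2e-19 q5 1.21..1.97 z [0.23 0.97 0.  ] x [-0.97  0.23  0.  ]
18 [0, 0, 0, 0, -1, 0] P [ 0.424 -0.084  0.31 ] q [-0.59 -0.26  2.51  2.6   0.75 -2.73] maxvel 1.92 cost 2e-18 q5 0.75..1.92 z [ 0.97 -0.23 -0.  ] x [0.23 0.97 0.  ]
18 [0, 0, 0, 0, 0, 1] P [ 0.424 -0.084  0.31 ] q [-0.59 -0.26  2.51  2.6   0.75 -1.16] maxvel 1.05 cost 7e-20 q5 0.75..0.75 z [ 0.97 -0.23 -0.  ] x [ 0. -0.  1.]

12 [np.float64(0.238), np.float64(-0.043), np.float64(0.186), -0.45, 0, 0] P [ 0.513 -0.209  0.36 ] q [-0.48  0.3   1.57 -0.53  1.66 -1.65] maxvel 0.32 cost 4e-23 q5 1.38..1.66 z [-0.54 -0.29 -0.79] x [-0.2  -0.87  0.45]
18 [0, 0, 0, 0, 0, -1] P [ 0.513 -0.209  0.36 ] q [-0.47  0.31  1.57 -0.55  1.66 -3.  ] maxvel 1.05 cost 2e-02 q5 1.66..1.66 z [-0.54 -0.29 -0.79] x [ 0.82 -0.41 -0.41]
18 [0, 0, 0, 0, -1, 0] P [ 0.513 -0.209  0.36 ] q [-0.56  0.6   1.4  -0.45  2.64 -3.  ] maxvel 1.03 cost 1e-01 q5 1.74..2.64 z [-0.82  0.41  0.41] x [-0.54 -0.29 -0.79]
18 [0, 0, 0, -1, 0, 0] P [ 0.513 -0.209  0.36 ] q [-0.45  0.61  1.53 -1.29  2.48 -3.  ] maxvel 1.91 cost 1e+00 q5 2.48..2.64 z [-0.2  -0.87  0.45] x [-0.54 -0.29 -0.79]
```

```bash
sed -i 's/    global CZ/    global CZ; CZ=0/' kin.py
python3 -m pendant '[[[0.24,-0.04,0.19,-0.45,0,0,-1],[0.24,-0.04,0.19,-0.45,0,0,-1],[0.24,-0.04,0.19,-0.45,0,0,-1],[0.24,-0.04,0.19,-0.45,0,0,-1],[0.24,-0.04,0.19,-0.45,0,0,-1],[0.24,-0.04,0.19,-0.45,0,0,-1],[0.24,-0.04,0.19,-0.45,0,0,-1],[0.24,-0.04,0.19,-0.45,0,0,-1],[0.24,-0.04,0.19,-0.45,0,0,-1],[0.24,-0.04,0.19,-0.45,0,0,-1],[0.24,-0.04,0.19,-0.45,0,0,-1],[0.24,-0.04,0.19,-0.45,0,0,-1]]]'
python3 -m pendant '[[[0,0,0,-1,0,0,-1],[0,0,0,-1,0,0,-1],[0,0,0,-1,0,0,-1],[0,0,0,-1,0,0,-1],[0,0,0,-1,0,0,-1],[0,0,0,-1,0,0,-1],[0,0,0,-1,0,0,-1],[0,0,0,-1,0,0,-1],[0,0,0,-1,0,0,-1],[0,0,0,-1,0,0,-1],[0,0,0,-1,0,0,-1],[0,0,0,-1,0,0,-1],[0,0,0,-1,0,0,-1],[0,0,0,-1,0,0,-1],[0,0,0,-1,0,0,-1],[0,0,0,-1,0,0,-1],[0,0,0,-1,0,0,-1],[0,0,0,-1,0,0,-1]]]'
python3 -m pendant '[[[0,0,0,0,-0.8,0,-1],[0,0,0,0,-0.8,0,-1],[0,0,0,0,-0.8,0,-1],[0,0,0,0,-0.8,0,-1],[0,0,0,0,-0.8,0,-1],[0,0,0,0,-0.8,0,-1],[0,0,0,0,-0.8,0,-1],[0,0,0,0,-0.8,0,-1],[0,0,0,0,-0.8,0,-1],[0,0,0,0,-0.8,0,-1],[0,0,0,0,-0.8,0,-1],[0,0,0,0,-0.8,0,-1],[0,0,0,0,-0.8,0,-1],[0,0,0,0,-0.8,0,-1],[0,0,0,0,-0.8,0,-1],[0,0,0,0,-0.8,0,-1],[0,0,0,0,-0.8,0,-1],[0,0,0,0,-0.8,0,-1],[0,0,0,0,-0.8,0,-1],[0,0,0,0,-0.8,0,-1]]]'
python3 - <<'E'
from h import *; import kin
snap('scene','s4'); snap('top','t4')
R,d=kin.frame(np.radians(-13.4),1)
go((.36,-.026,.2),Rt=R)
E
```

```text
clock: 25.3
position: [0.4231, -0.0834, 0.3081]
orientation: [3.138, 0.001, 2.907]
wrist_force: [-0.8, 0.5, 0.2]
grip_width: 0.996
finger_force: 0.0
clock: 26.8
position: [0.4238, -0.084, 0.3087]
orientation: [1.566, 0.002, 2.905]
wrist_force: [-0.7, 0.8, 0.7]
grip_width: 0.995
finger_force: 0.0
clock: 28.47
position: [0.4234, -0.0839, 0.3085]
orientation: [1.571, -0.0, 1.505]
wrist_force: [0.6, 0.7, -0.0]
grip_width: 1.002
finger_force: 0.0
t 28.57 pos [ 0.4234 -0.0831  0.3084] rpy [ 8.998e+01 -3.000e-02  8.652e+01] F [-0.2  0.1 -0.6] w 1.0 ff 0.0 q [-0.661 -0.257  2.506  2.312  0.873 -2.529]
turn units(tool) [-1.56 -1.56 17.94] shift now-axes [ 1.327 -2.711 -1.67 ] shift after-turn [-2.711 -1.021 -1.873]
```

View pics/s4.png

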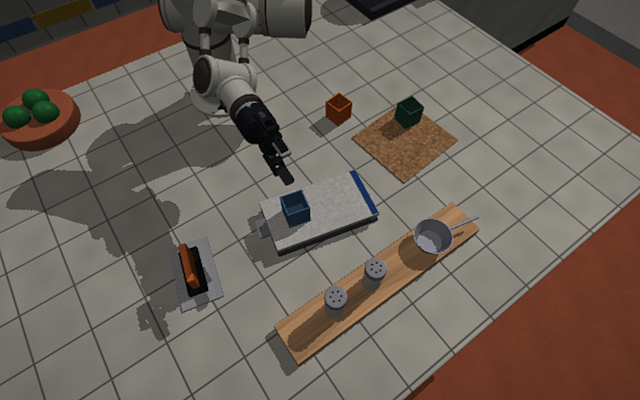

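The gripper is horizontal, pointing outward. The blue cup stands upright on the board at (294,208), and the green cup is still on the mat at (408,111). I'll finish the turn and roll.

```bash

python3 -m pendant '[[[0,0,0,0,-1,0,-1],[0,0,0,0,-1,0,-1],[0,0,0,0,0,1,-1],[0,0,0,0,0,1,-1],[0,0,0,0,0,1,-1],[0,0,0,0,0,1,-1],[0,0,0,0,0,1,-1],[0,0,0,0,0,1,-1],[0,0,0,0,0,1,-1],[0,0,0,0,0,1,-1],[0,0,0,0,0,1,-1],[0,0,0,0,0,1,-1],[0,0,0,0,0,1,-1],[0,0,0,0,0,1,-1],[0,0,0,0,0,1,-1],[0,0,0,0,0,1,-1],[0,0,0,0,0,1,-1],[0,0,0,0,0,1,-1],[0,0,0,0,0,1,-1],[0,0,0,0,0,1,-1]]]'
python3 - <<'E'
from h import *; import kin
R,d=kin.frame(np.radians(-13.4),1)
im=snap('top','t5'); h=cv2.cvtColor(im,cv2.COLOR_RGB2HSV);H,S,V=[h[...,i].astype(int) for i in range(3)]
print('blue',rect(im,(295,165,390,245),(H>95)&(H<125)&(S>50),.11))
print([ (round(x['p'],2),w('scene',x['uv'],.044)) for x in (robot.camera('scene'),robot.spot_point('scene','cup_blue'))[1]])
cup=np.array([.5455,-.070]); P=np.r_[cup,.17]-.173*d; print(P)
go(P,Rt=R)
from sim import *
sh=(R.inv().apply(P-robot.get_obs()['position'])/.04); run([(10,[*(sh/10),0,0,0]),(10,[-.2,0,0,0,0,0])])
E
```

```text
clock: 30.23
position: [0.4237, -0.0839, 0.3086]
orientation: [-1.339, -1.566, -2.036]
wrist_force: [0.1, 0.3, 0.8]
grip_width: 0.999
finger_force: 0.0
blue (array([ 0.5481, -0.0701]), array([0.033, 0.021]), 28.7)
[(0.81, array([ 0.54900579, -0.07338056,  0.044     ])), (0.68, array([0.46047739, 0.37087758, 0.044     ])), (0.65, array([0.33288398, 0.23283464, 0.044     ])), (0.43, array([ 0.79631574, -0.13819674,  0.044     ]))]
[ 0.37720977 -0.02990761  0.17      ]
t 30.38 pos [ 0.4237 -0.0838  0.3086] rpy [ 75.19 -89.87  91.41] F [-0.5 -0.2 -0.2] w 1.0 ff 0.0 q [-0.589 -0.262  2.509  2.607  0.751 -1.164]
turn units(tool) [-0.   -0.01  0.03] shift now-axes [-3.461 -1.048 -1.445] shift after-turn [-3.464 -1.041 -1.442]
10 [np.float64(-0.34638966708077656), np.float64(-0.10406125420518483), np.float64(-0.14424817829708603), 0, 0, 0] P [ 0.377 -0.031  0.171] q [-0.5   0.22  2.57  2.86  1.23 -1.48] maxvel 0.80 cost 3e-27 q5 0.79..1.23 z [ 0.97 -0.23  0.  ] x [-0.  0.  1.]
10 [-0.2, 0, 0, 0, 0, 0] P [ 0.377 -0.031  0.091] q [-0.5   0.62  2.44  2.87  1.49 -1.55] maxvel 0.52 cost 2e-18 q5 1.27..1.49 z [ 0.97 -0.23  0.  ] x [-0.  0.  1.]
```

```bash

python3 -m pendant '[[[-0.35,-0.1,-0.14,0,0,0,-1],[-0.35,-0.1,-0.14,0,0,0,-1],[-0.35,-0.1,-0.14,0,0,0,-1],[-0.35,-0.1,-0.14,0,0,0,-1],[-0.35,-0.1,-0.14,0,0,0,-1],[-0.35,-0.1,-0.14,0,0,0,-1],[-0.35,-0.1,-0.15,0,0,0,-1],[-0.34,-0.1,-0.15,0,0,0,-1],[-0.34,-0.12,-0.15,0,0,0,-1],[-0.34,-0.12,-0.15,0,0,0,-1],[0,0,0,0,0,0,-1],[0,0,0,0,0,0,-1]]]'
python3 -m pendant '[[[-0.2,0,0,0,0,0,-1],[-0.2,0,0,0,0,0,-1],[-0.2,0,0,0,0,0,-1],[-0.2,0,0,0,0,0,-1],[-0.2,0,0,0,0,0,-1],[-0.2,0,0,0,0,0,-1],[-0.2,0,0,0,0,0,-1],[-0.2,0,0,0,0,0,-1],[-0.2,0,0,0,0,0,-1],[-0.2,0,0,0,0,0,-1],[0,0,0,0,0,0,-1],[0,0,0,0,0,0,-1]]]'
python3 - <<'E'
from h import *; import kin
im=snap('scene','s6'); cv2.imwrite('pics/c6.png',cv2.resize(im[70:270,200:400],None,fx=3,fy=3)[:,:,::-1])
R,d=kin.frame(np.radians(-13.4),1)
go(np.r_[.5455,-.070,.09]-.173*d,Rt=R)
E
```

```text
clock: 31.38
position: [0.3772, -0.0295, 0.1692]
orientation: [2.842, -1.569, 0.066]
wrist_force: [-0.6, -0.0, 0.6]
grip_width: 1.002
finger_force: 0.0
clock: 32.38
position: [0.3782, -0.0302, 0.0904]
orientation: [0.358, -1.568, 2.55]
wrist_force: [0.0, -0.2, 0.2]
grip_width: 0.998
finger_force: 0.0
t 32.43 pos [ 0.3781 -0.0301  0.0906] rpy [ 19.04 -89.85 147.56] F [-0.   0.5  0.5] w 1.0 ff 0.0 q [-0.499  0.622  2.439  2.876  1.495 -1.55 ]
turn units(tool) [-0.   -0.03  0.01] shift now-axes [-0.014  0.    -0.023] shift after-turn [-0.014  0.    -0.023]
```

View pics/c6.png

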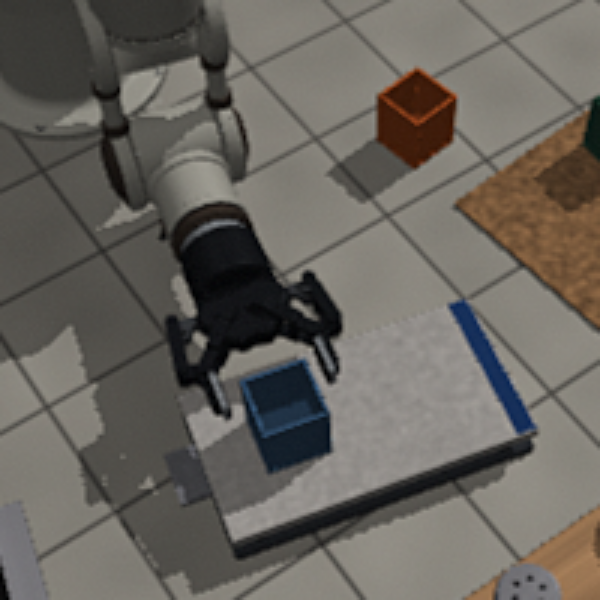

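The fingers straddle the blue cup's rear half at (285,400). I'll go 10 mm deeper, then close and lift.

```bash

python3 -m pendant '[[[0,0,0.25,0,0,0,-1],[0,0,0,0,0,0,1],[0,0,0,0,0,0,1],[0,0,0,0,0,0,1],[0,0,0,0,0,0,1],[0,0,0,0,0,0,1],[0,0,0,0,0,0,1],[0,0,0,0,0,0,1],[0.1,0,0,0,0,0,1],[0.2,0,0,0,0,0,1],[0.3,0,0,0,0,0,1],[0.3,0,0,0,0,0,1],[0.3,0,0,0,0,0,1],[0.3,0,0,0,0,0,1],[0.3,0,0,0,0,0,1],[0,0,0,0,0,0,1]]]'
python3 - <<'E'
from h import *; import kin
from sim import run
R,d=kin.frame(np.radians(-13.4),-1)
go(np.r_[.5455,-.070,.09]-.173*d,Rt=R)
run([(36,[0,0,0,0,0,1])])
E
```

```text
clock: 33.77
position: [0.3866, -0.0315, 0.1626]
orientation: [0.803, -1.57, 2.105]
wrist_force: [-0.1, -0.5, -1.5]
grip_width: 0.672
finger_force: 67.7
t 33.77 pos [ 0.3866 -0.0315  0.1626] rpy [ 46.02 -89.97 120.59] F [-0.1 -0.5 -1.5] w 0.67 ff 67.7 q [-0.487  0.277  2.534  2.875  1.252 -1.486]
turn units(tool) [ 1.0e-02 -0.0e+00 -3.6e+01] shift now-axes [-1.816  0.014 -0.238] shift after-turn [ 1.816 -0.015 -0.237]
36 [0, 0, 0, 0, 0, 1] P [ 0.386 -0.032  0.163] q [-0.49  0.28  2.53  2.87  1.25  1.66] maxvel 1.05 cost 3e-19 q5 1.25..1.25 z [ 0.97 -0.23  0.  ] x [ 0. -0. -1.]
```

```bash

python3 -m pendant '[[[0,0,0,0,0,1,1],[0,0,0,0,0,1,1],[0,0,0,0,0,1,1],[0,0,0,0,0,1,1],[0,0,0,0,0,1,1],[0,0,0,0,0,1,1],[0,0,0,0,0,1,1],[0,0,0,0,0,1,1],[0,0,0,0,0,1,1],[0,0,0,0,0,1,1],[0,0,0,0,0,1,1],[0,0,0,0,0,1,1],[0,0,0,0,0,1,1],[0,0,0,0,0,1,1],[0,0,0,0,0,1,1],[0,0,0,0,0,1,1],[0,0,0,0,0,1,1],[0,0,0,0,0,1,1]]]'
python3 -m pendant '[[[0,0,0,0,0,1,1],[0,0,0,0,0,1,1],[0,0,0,0,0,1,1],[0,0,0,0,0,1,1],[0,0,0,0,0,1,1],[0,0,0,0,0,1,1],[0,0,0,0,0,1,1],[0,0,0,0,0,1,1],[0,0,0,0,0,1,1],[0,0,0,0,0,1,1],[0,0,0,0,0,1,1],[0,0,0,0,0,1,1],[0,0,0,0,0,1,1],[0,0,0,0,0,1,1],[0,0,0,0,0,1,1],[0,0,0,0,0,1,1],[0,0,0,0,0,1,1],[0,0,0,0,0,1,1],[0,0,0,0,0,0,1],[0,0,0,0,0,0,1]]]'
python3 - <<'E'
from h import *; import kin
from sim import run
R,d=kin.frame(np.radians(-13.4),-1)
P=np.r_[robot.get_obs()['position'][:2],.075]-.012*d*[1,1,0]; go(P,Rt=R)
E
```

```text
clock: 35.27
position: [0.3862, -0.0315, 0.1604]
orientation: [-1.575, 0.005, -1.805]
wrist_force: [-0.3, 1.0, -1.8]
grip_width: 0.673
finger_force: 67.8
clock: 36.93
position: [0.3864, -0.0316, 0.1608]
orientation: [-2.557, 1.567, -2.791]
wrist_force: [0.1, 0.0, -1.5]
grip_width: 0.673
finger_force: 67.8
t 36.93 pos [ 0.3864 -0.0316  0.1608] rpy [-146.49   89.8  -159.88] F [ 0.1  0.  -1.5] w 0.67 ff 67.8 q [-0.487  0.284  2.533  2.875  1.254  1.653]
turn units(tool) [ 0.   -0.03  0.02] shift now-axes [ 2.145  0.004 -0.294] shift after-turn [ 2.145 -0.    -0.3  ]
```

```bash

python3 -m pendant '[[[0,0,-0.2,0,0,0,1],[0,0,-0.25,0,0,0,1],[0.3,0,0,0,0,0,1],[0.3,0,0,0,0,0,1],[0.3,0,0,0,0,0,1],[0.3,0,0,0,0,0,1],[0.3,0,0,0,0,0,1],[0.3,0,0,0,0,0,1],[0.2,0,0,0,0,0,1],[0.1,0,0,0,0,0,1],[0,0,0,0,0,0,1]]]'
python3 -m pendant '[[[0.08,0,0,0,0,0,1],[0.08,0,0,0,0,0,1],[0,0,0,0,0,0,1],[0,0,0,0,0,0,1]]]'
python3 -m pendant '[[[0.05,0,0,0,0,0,1],[0.05,0,0,0,0,0,1],[0,0,0,0,0,0,1],[0,0,0,0,0,0,1]]]'
```

```text
clock: 37.85
position: [0.369, -0.0275, 0.0769]
orientation: [-2.964, 1.569, 3.086]
wrist_force: [-0.5, -0.0, -0.8]
grip_width: 0.669
finger_force: 68.0
clock: 38.18
position: [0.3696, -0.0277, 0.0714]
orientation: [-0.587, 1.57, -0.821]
wrist_force: [-0.0, 1.0, -0.9]
grip_width: 0.677
finger_force: 68.0
clock: 38.52
position: [0.3695, -0.0277, 0.0672]
orientation: [-2.937, 1.571, 3.113]
wrist_force: [0.1, -0.3, -1.9]
grip_width: 0.667
finger_force: 68.0
```

```bash

python3 -m pendant '[[[0.05,0,0,0,0,0,1],[0.03,0,0,0,0,0,1],[0,0,0,0,0,0,1],[0,0,0,0,0,0,1]]]'
python3 - <<'E'
from h import *; import kin
im=snap('scene','s7'); cv2.imwrite('pics/c7.png',cv2.resize(im[90:270,200:400],None,fx=3,fy=3)[:,:,::-1])
E
```

```text
clock: 38.85
position: [0.3695, -0.0277, 0.064]
orientation: [3.088, 1.571, 2.854]
wrist_force: [0.3, -0.0, -1.2]
grip_width: 0.67
finger_force: 68.0
```

View pics/c7.png

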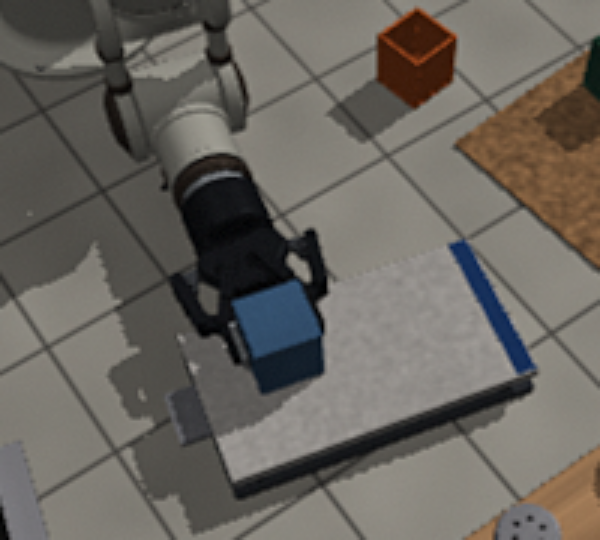

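The cup is mouth-down at about (280,340) in the crop and nearly touching the board. I'll lower it the last 2 mm and release.

```bash

python3 -m pendant '[[[0.04,0,0,0,0,0,1],[0.02,0,0,0,0,0,1],[0,0,0,0,0,0,1]]]'
python3 -m pendant '[[[0,0,0,0,0,0,-1],[0,0,0,0,0,0,-1],[0,0,0,0,0,0,-1],[0,0,0,0,0,0,-1],[0,0,0,0,0,0,-1],[0,0,0,0,0,0,-1],[-0.1,0,0,0,0,0,-1],[-0.2,0,0,0,0,0,-1],[-0.3,0,0,0,0,0,-1],[-0.3,0,0,0,0,0,-1],[-0.3,0,0,0,0,0,-1],[-0.3,0,0,0,0,0,-1],[-0.3,0,0,0,0,0,-1],[-0.3,0,0,0,0,0,-1],[-0.3,0,0,0,0,0,-1],[-0.3,0,0,0,0,0,-1],[0,0,0,0,0,0,-1]]]'
python3 - <<'E'
from sim import *
R=Ro.from_euler('xyz',robot.get_obs()['orientation'])
sh=R.inv().apply(np.array([.43,-.05,.33])-robot.get_obs()['position'])/.04/12
print(sh.round(3))
run([(12,[*sh,0,0,0]),(18,[0,0,0,0,0,-1]),(18,[0,0,0,0,1,0]),(18,[0,0,0,1,0,0])])
E
```

```text
clock: 39.15
position: [0.3696, -0.0277, 0.0619]
orientation: [-0.064, 1.569, -0.298]
wrist_force: [-2.5, 0.0, 3.0]
grip_width: 0.67
finger_force: 68.0
clock: 40.57
position: [0.3698, -0.0277, 0.1716]
orientation: [-0.246, 1.566, -0.479]
wrist_force: [0.9, 0.0, 0.7]
grip_width: 0.996
finger_force: 0.0
[-0.329 -0.017  0.134]
12 [np.float64(-0.32935636056871204), np.float64(-0.01652372106572101), np.float64(0.13424733854894852), 0, 0, 0] P [ 0.43  -0.051  0.331] q [-0.47 -0.32  2.5   2.74  0.65  1.9 ] maxvel 0.78 cost 1e-24 q5 0.65..1.19 z [ 0.97 -0.23  0.  ] x [ 0. -0. -1.]
18 [0, 0, 0, 0, 0, -1] P [ 0.43  -0.051  0.331] q [-0.47 -0.32  2.5   2.74  0.65  0.33] maxvel 1.05 cost 2e-18 q5 0.65..0.65 z [ 0.97 -0.23  0.  ] x [-0.23 -0.97  0.  ]
18 [0, 0, 0, 0, 1, 0] P [ 0.43  -0.051  0.331] q [-0.11  0.17  2.14  4.43  1.67 -0.86] maxvel 2.66 cost 7e-02 q5 0.62..1.67 z [-0.23 -0.97  0.  ] x [-0.97  0.23 -0.  ]
18 [0, 0, 0, 1, 0, 0] P [ 0.43  -0.051  0.331] q [-0.4   0.42  2.11  3.14  2.54 -1.41] maxvel 1.77 cost 4e-02 q5 1.73..2.54 z [-0.  0.  1.] x [-0.97  0.23 -0.  ]
```

```bash

python3 - <<'E'
from sim import *
sh=[-.33,-.02,.13]
run([(12,[*sh,0,0,0]),(18,[0,0,0,0,0,-1]),(23,[0,0,0,0,-.8,0]),(18,[0,0,0,-1,0,0])])
E
python3 -m pendant '[[[-0.33,-0.02,0.13,0,0,0,-1],[-0.33,-0.02,0.13,0,0,0,-1],[-0.33,-0.02,0.13,0,0,0,-1],[-0.33,-0.02,0.13,0,0,0,-1],[-0.33,-0.02,0.13,0,0,0,-1],[-0.33,-0.02,0.13,0,0,0,-1],[-0.33,-0.02,0.13,0,0,0,-1],[-0.33,-0.02,0.13,0,0,0,-1],[-0.33,-0.02,0.13,0,0,0,-1],[-0.33,-0.02,0.13,0,0,0,-1],[-0.33,-0.02,0.13,0,0,0,-1],[-0.33,-0.02,0.13,0,0,0,-1]]]'
python3 -m pendant '[[[0,0,0,0,0,-1,-1],[0,0,0,0,0,-1,-1],[0,0,0,0,0,-1,-1],[0,0,0,0,0,-1,-1],[0,0,0,0,0,-1,-1],[0,0,0,0,0,-1,-1],[0,0,0,0,0,-1,-1],[0,0,0,0,0,-1,-1],[0,0,0,0,0,-1,-1],[0,0,0,0,0,-1,-1],[0,0,0,0,0,-1,-1],[0,0,0,0,0,-1,-1],[0,0,0,0,0,-1,-1],[0,0,0,0,0,-1,-1],[0,0,0,0,0,-1,-1],[0,0,0,0,0,-1,-1],[0,0,0,0,0,-1,-1],[0,0,0,0,0,-1,-1]]]'
```

```text
12 [-0.33, -0.02, 0.13, 0, 0, 0] P [ 0.427 -0.052  0.331] q [-0.48 -0.33  2.51  2.73  0.65  1.91] maxvel 0.79 cost 2e-24 q5 0.65..1.19 z [ 0.97 -0.23  0.  ] x [ 0. -0. -1.]
18 [0, 0, 0, 0, 0, -1] P [ 0.427 -0.052  0.331] q [-0.48 -0.33  2.51  2.73  0.65  0.34] maxvel 1.05 cost 2e-18 q5 0.65..0.65 z [ 0.97 -0.23  0.  ] x [-0.23 -0.97  0.  ]
23 [0, 0, 0, 0, -0.8, 0] P [ 0.427 -0.052  0.331] q [-0.7   0.1   2.12  1.25  1.96  0.85] maxvel 1.84 cost 5e-19 q5 0.69..1.96 z [ 0.2   0.98 -0.  ] x [ 0.98 -0.2   0.  ]
18 [0, 0, 0, -1, 0, 0] P [ 0.427 -0.052  0.331] q [-0.4  -0.16  2.07 -0.    1.23  1.37] maxvel 1.08 cost 3e-18 q5 1.23..1.92 z [ 0. -0. -1.] x [ 0.98 -0.2   0.  ]
clock: 41.57
position: [0.428, -0.0514, 0.3278]
orientation: [3.024, 1.569, 2.791]
wrist_force: [-1.1, 0.3, -0.2]
grip_width: 0.997
finger_force: 0.0
clock: 43.07
position: [0.4278, -0.0514, 0.327]
orientation: [-1.573, -0.004, -1.804]
wrist_force: [-0.1, -1.0, 0.6]
grip_width: 0.997
finger_force: 0.0
```

```bash

python3 -m pendant '[[[0,0,0,0,-0.8,0,-1],[0,0,0,0,-0.8,0,-1],[0,0,0,0,-0.8,0,-1],[0,0,0,0,-0.8,0,-1],[0,0,0,0,-0.8,0,-1],[0,0,0,0,-0.8,0,-1],[0,0,0,0,-0.8,0,-1],[0,0,0,0,-0.8,0,-1],[0,0,0,0,-0.8,0,-1],[0,0,0,0,-0.8,0,-1],[0,0,0,0,-0.8,0,-1],[0,0,0,0,-0.8,0,-1],[0,0,0,0,-0.8,0,-1],[0,0,0,0,-0.8,0,-1],[0,0,0,0,-0.8,0,-1],[0,0,0,0,-0.8,0,-1],[0,0,0,0,-0.8,0,-1],[0,0,0,0,-0.8,0,-1],[0,0,0,0,-0.8,0,-1],[0,0,0,0,-0.8,0,-1]]]'
python3 -m pendant '[[[0,0,0,0,-0.8,0,-1],[0,0,0,0,-0.8,0,-1],[0,0,0,-1,-0.8,0,-1],[0,0,0,-1,0,0,-1],[0,0,0,-1,0,0,-1],[0,0,0,-1,0,0,-1],[0,0,0,-1,0,0,-1],[0,0,0,-1,0,0,-1],[0,0,0,-1,0,0,-1],[0,0,0,-1,0,0,-1],[0,0,0,-1,0,0,-1],[0,0,0,-1,0,0,-1],[0,0,0,-1,0,0,-1],[0,0,0,-1,0,0,-1],[0,0,0,-1,0,0,-1],[0,0,0,-1,0,0,-1],[0,0,0,-1,0,0,-1],[0,0,0,-1,0,0,-1],[0,0,0,-1,0,0,-1],[0,0,0,-1,0,0,-1]]]'
python3 - <<'E'
from h import *
im=snap('top','t8'); h=cv2.cvtColor(im,cv2.COLOR_RGB2HSV);H,S,V=[h[...,i].astype(int) for i in range(3)]
print('blue',rect(im,(295,165,390,245),(H>95)&(H<125)&(S>50),.11))
s=robot.camera('scene')
a=cv2.resize(im[225:275,155:255],None,fx=7,fy=7,interpolation=2); b=cv2.resize(s[60:260,200:480],None,fx=1.2,fy=1.2); 
o=np.zeros((590,700,3),np.uint8);o[:350]=a;o[350:590,:336]=b;o[350:590,340:682]=cv2.resize(im[170:250,270:384],None,fx=3,fy=3);cv2.imwrite('pics/c8.png',o[:,:,::-1])
for c in('top','scene'): print([(round(x['p'],2),w(c,x['uv'],.004)) for x in robot.spot_point(c,'cup_green')])
go((.4445,.408,.30),np.radians(-3.5))
E
```

```text
clock: 44.73
position: [0.4278, -0.0515, 0.3272]
orientation: [-1.569, 0.002, -0.404]
wrist_force: [-0.2, 0.4, 1.0]
grip_width: 1.003
finger_force: 0.0
clock: 46.4
position: [0.4277, -0.0514, 0.3271]
orientation: [3.138, 0.006, -0.199]
wrist_force: [-0.2, 0.4, -0.4]
grip_width: 1.005
finger_force: 0.0
blue (array([ 0.5374, -0.0691]), array([0.056, 0.039]), 76.5)
[(0.95, array([0.44767191, 0.4065095 , 0.004     ]))]
[(0.71, array([0.44477684, 0.40337082, 0.004     ]))]
t 46.6 pos [ 0.4278 -0.0511  0.3273] rpy [-179.82    0.32  -11.35] F [ 0.3  0.8 -0.4] w 1.0 ff 0.0 q [-4.020e-01 -1.510e-01  2.066e+00  2.000e-03  1.233e+00  1.367e+00]
turn units(tool) [-0.04  0.06 -1.57] shift now-axes [ -1.847 -11.333   0.726] shift after-turn [ -0.284 -11.482   0.681]
```

View pics/c8.png

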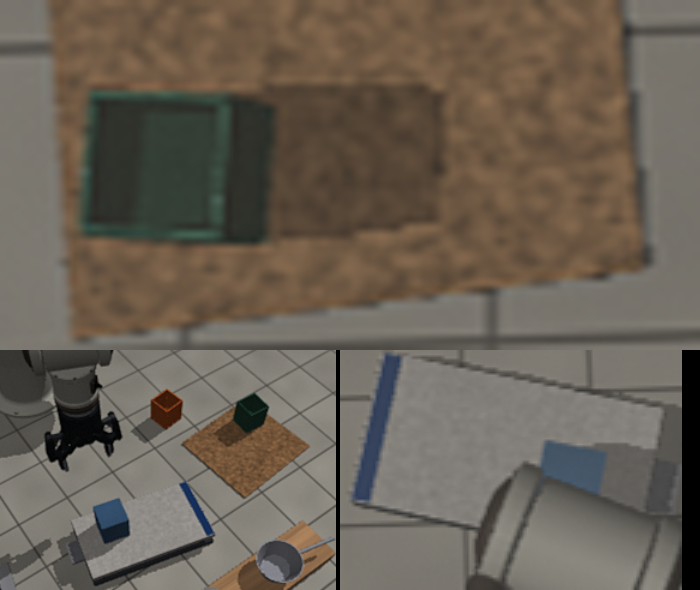

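The blue cup sits mouth-down on the board and the green cup hasn't moved. I'll fetch the green cup.

```bash

python3 -m pendant '[[[0,0,0,0,0,-0.8,-1],[0,0,0,0,0,-0.77,-1],[-0.02,-0.64,0,0,0,0,-1],[-0.02,-0.64,0,0,0,0,-1],[-0.02,-0.64,0,0,0,0,-1],[-0.02,-0.64,0,0,0,0,-1],[-0.02,-0.64,0,0,0,0,-1],[-0.02,-0.64,0,0,0,0,-1],[-0.02,-0.64,0,0,0,0,-1],[-0.02,-0.64,0,0,0,0,-1],[-0.02,-0.64,0,0,0,0,-1],[-0.02,-0.64,0,0,0,0,-1],[-0.02,-0.64,0,0,0,0,-1],[-0.02,-0.64,0,0,0,0,-1],[-0.02,-0.64,0,0,0,0,-1],[-0.02,-0.64,0,0,0,0,-1],[-0.02,-0.64,0,0,0,0,-1],[-0.02,-0.64,0,0,0,0,-1],[-0.02,-0.64,0,0,0,0,-1],[0,-0.56,0,0,0,0,-1]]]'
python3 -m pendant '[[[0,0,0,0,0,0,-1],[0,0,0,0,0,0,-1]]]' >/dev/null
python3 -c "
from h import *
go((.445,.407,.20),np.radians(-3.5))
for c in('scene',):
  robot.camera(c);print([(round(x['p'],2),w(c,x['uv'],.004)) for x in robot.spot_point(c,'cup_green')])"
```

```text
clock: 48.27
position: [0.4427, 0.4072, 0.3275]
orientation: [-3.14, 0.006, -0.062]
wrist_force: [0.5, -0.5, 0.1]
grip_width: 1.002
finger_force: 0.0
t 48.43 pos [0.4427 0.4063 0.3275] rpy [-179.98    0.32   -3.49] F [ 0.1 -0.2  0.5] w 1.0 ff 0.0 q [0.541 0.293 1.597 0.004 1.257 2.171]
turn units(tool) [-0.    0.06  0.  ] shift now-axes [ 0.073 -0.021  3.186] shift after-turn [ 0.055 -0.022  3.187]
[(0.91, array([0.44735104, 0.40482562, 0.004     ]))]
```

```bash

python3 -m pendant '[[[0.06,0,0.4,0,0,0,-1],[0,0,0.5,0,0,0,-1],[0,0,0.5,0,0,0,-1],[0,0,0.5,0,0,0,-1],[0,0,0.5,0,0,0,-1],[0,0,0.4,0,0,0,-1],[0,0,0.25,0,0,0,-1],[0,0,0.13,0,0,0,-1],[0,0,0,0,0,0,-1],[0,0,0,0,0,0,1],[0,0,0,0,0,0,1],[0,0,0,0,0,0,1],[0,0,0,0,0,0,1],[0,0,0,0,0,0,1],[0,0,0,0,0,0,1],[0,0,0,0,0,0,1]]]'
python3 -m pendant '[[[0,0,-0.3,0,0,0,1],[0,0,-0.6,0,0,0,1],[0,0,-0.7,0,0,0,1],[0,0,-0.7,0,0,0,1],[0,0,-0.7,0,0,0,1],[0,0,0,0,0,1,1],[0,0,0,0,0,0.98,1],[0,0,0,0,0,0,1]]]'
python3 -c "
from h import *; import kin
c=kin.BC+.065*kin.BY; print(c)
go((*c,.30),np.radians(-13.4))"
```

```text
clock: 49.87
position: [0.4455, 0.4066, 0.2029]
orientation: [-3.139, 0.0, -0.062]
wrist_force: [0.1, 0.6, 6.5]
grip_width: 0.671
finger_force: 64.4
clock: 50.53
position: [0.4449, 0.4059, 0.3221]
orientation: [-3.141, 0.003, -0.237]
wrist_force: [0.2, -0.0, -1.1]
grip_width: 0.673
finger_force: 64.2
[0.57406361 0.05123043]
t 50.53 pos [0.4449 0.4059 0.3221] rpy [-1.7998e+02  1.5000e-01 -1.3550e+01] F [ 0.2 -0.  -1.1] w 0.67 ff 64.2 q [5.390e-01 3.010e-01 1.598e+00 2.000e-03 1.245e+00 2.345e+00]
turn units(tool) [-0.    0.03 -0.03] shift now-axes [5.218 7.863 0.537] shift after-turn [5.196 7.877 0.553]
```

```bash

python3 -m pendant '[[[0.28,0.44,0,0,0,0,1],[0.29,0.44,0,0,0,0,1],[0.29,0.44,0,0,0,0,1],[0.29,0.44,0,0,0,0,1],[0.29,0.44,0,0,0,0,1],[0.29,0.44,0,0,0,0,1],[0.29,0.44,0,0,0,0,1],[0.29,0.44,0,0,0,0,1],[0.29,0.44,0,0,0,0,1],[0.29,0.44,0,0,0,0,1],[0.29,0.44,0,0,0,0,1],[0.29,0.44,0,0,0,0,1],[0.29,0.44,0,0,0,0,1],[0.29,0.44,0,0,0,0,1],[0.29,0.44,0,0,0,0,1],[0.29,0.44,0,0,0,0,1],[0.29,0.44,0,0,0,0,1],[0.29,0.42,0.2,0,0,0,1],[0,0,0.4,0,0,0,1],[0,0,0.4,0,0,0,1]]]'
python3 -m pendant '[[[0,0,0.4,0,0,0,1],[0,0,0.15,0,0,0,1],[0,0,0,0,0,0,1],[0,0,0,0,0,0,1]]]'
python3 -c "
from h import *; import kin
c=kin.BC+.065*kin.BY; print(c)
go((*c,.243),np.radians(-13.4))"
```

```text
clock: 52.2
position: [0.5745, 0.0489, 0.2805]
orientation: [3.142, 0.002, -0.234]
wrist_force: [-1.4, 0.4, -2.0]
grip_width: 0.675
finger_force: 64.5
clock: 52.53
position: [0.574, 0.0503, 0.2586]
orientation: [3.141, 0.004, -0.233]
wrist_force: [-0.0, 0.4, -0.7]
grip_width: 0.667
finger_force: 64.5
[0.57406361 0.05123043]
t 52.53 pos [0.574  0.0503 0.2586] rpy [179.99   0.21 -13.37] F [-0.   0.4 -0.7] w 0.67 ff 64.5 q [-0.122  0.318  1.714  0.     1.113  1.682]
turn units(tool) [0.   0.04 0.01] shift now-axes [-0.003 -0.022  0.39 ] shift after-turn [-0.004 -0.022  0.39 ]
```

```bash

python3 -m pendant '[[[0,0,0.2,0,0,0,1],[0,0,0.14,0,0,0,1],[0,0,0.04,0,0,0,1],[0,0,0,0,0,0,-1],[0,0,0,0,0,0,-1],[0,0,0,0,0,0,-1],[0,0,0,0,0,0,-1],[0,0,0,0,0,0,-1],[0,0,-0.3,0,0,0,-1],[0,0,-0.6,0,0,0,-1],[0,0,-0.6,0,0,0,-1],[0,0,-0.6,0,0,0,-1],[0,0,0,0,0,0,-1]]]'
python3 - <<'E'
from sim import *
o=robot.get_obs(); R=Ro.from_euler('xyz',o['orientation'])
sh=(R.inv().apply(np.array([.43,-.05,.315])-o['position'])/.04/10).round(2); print(o['position'],sh)
run([(10,[*sh,0,0,0]),(18,[0,0,0,1,0,0]),(22,[0,0,0,0,.82,0]),(18,[0,0,0,0,0,1])])
E
```

```text
clock: 53.62
position: [0.5762, 0.05, 0.3343]
orientation: [-3.14, -0.008, -0.235]
wrist_force: [0.7, 0.2, 1.6]
grip_width: 0.999
finger_force: 0.0
[0.57622456 0.05001423 0.33433138] [-0.3   0.33  0.05]
10 [np.float64(-0.3), np.float64(0.33), np.float64(0.05), 0, 0, 0] P [ 0.429 -0.05   0.313] q [-0.4  -0.13  2.08  0.    1.19  1.41] maxvel 0.56 cost 5e-30 q5 1.19..1.23 z [ 0.01 -0.   -1.  ] x [ 0.97 -0.23  0.01]
18 [0, 0, 0, 1, 0, 0] P [ 0.429 -0.05   0.313] q [-0.7   0.13  2.13  1.26  1.92  0.81] maxvel 1.10 cost 2e-19 q5 1.20..1.92 z [0.23 0.97 0.  ] x [ 0.97 -0.23  0.01]
22 [0, 0, 0, 0, 0.82, 0] P [ 0.429 -0.05   0.313] q [-0.47 -0.27  2.51  2.78  0.71  0.28] maxvel 1.80 cost 2e-18 q5 0.71..1.88 z [ 0.97 -0.24  0.01] x [-0.24 -0.97 -0.  ]
18 [0, 0, 0, 0, 0, 1] P [ 0.429 -0.05   0.313] q [-0.47 -0.27  2.51  2.78  0.71  1.85] maxvel 1.05 cost 6e-29 q5 0.71..0.71 z [ 0.97 -0.24  0.01] x [ 0.01 -0.   -1.  ]
```

```bash

python3 -m pendant '[[[-0.3,0.33,0.05,0,0,0,-1],[-0.3,0.33,0.05,0,0,0,-1],[-0.3,0.33,0.05,0,0,0,-1],[-0.3,0.33,0.05,0,0,0,-1],[-0.3,0.33,0.05,0,0,0,-1],[-0.3,0.33,0.05,0,0,0,-1],[-0.3,0.33,0.05,0,0,0,-1],[-0.3,0.33,0.05,0,0,0,-1],[-0.3,0.33,0.05,0,0,0,-1],[-0.3,0.33,0.05,0,0,0,-1]]]'
python3 -m pendant '[[[0,0,0,1,0,0,-1],[0,0,0,1,0,0,-1],[0,0,0,1,0,0,-1],[0,0,0,1,0,0,-1],[0,0,0,1,0,0,-1],[0,0,0,1,0,0,-1],[0,0,0,1,0,0,-1],[0,0,0,1,0,0,-1],[0,0,0,1,0,0,-1],[0,0,0,1,0,0,-1],[0,0,0,1,0,0,-1],[0,0,0,1,0,0,-1],[0,0,0,1,0,0,-1],[0,0,0,1,0,0,-1],[0,0,0,1,0,0,-1],[0,0,0,1,0,0,-1],[0,0,0,1,0,0,-1],[0,0,0,1,0,0,-1]]]'
python3 -m pendant '[[[0,0,0,0,0.82,0,-1],[0,0,0,0,0.82,0,-1],[0,0,0,0,0.82,0,-1],[0,0,0,0,0.82,0,-1],[0,0,0,0,0.82,0,-1],[0,0,0,0,0.82,0,-1],[0,0,0,0,0.82,0,-1],[0,0,0,0,0.82,0,-1],[0,0,0,0,0.82,0,-1],[0,0,0,0,0.82,0,-1],[0,0,0,0,0.82,0,-1],[0,0,0,0,0.82,0,-1],[0,0,0,0,0.82,0,-1],[0,0,0,0,0.82,0,-1],[0,0,0,0,0.82,0,-1],[0,0,0,0,0.82,0,-1],[0,0,0,0,0.82,0,-1],[0,0,0,0,0.82,0,-1],[0,0,0,0,0.82,0,-1],[0,0,0,0,0.82,0,-1]]]'
python3 -m pendant '[[[0,0,0,0,0.8,0,-1],[0,0,0,0,0.8,0,-1],[0,0,0,0,0,1,-1],[0,0,0,0,0,1,-1],[0,0,0,0,0,1,-1],[0,0,0,0,0,1,-1],[0,0,0,0,0,1,-1],[0,0,0,0,0,1,-1],[0,0,0,0,0,1,-1],[0,0,0,0,0,1,-1],[0,0,0,0,0,1,-1],[0,0,0,0,0,1,-1],[0,0,0,0,0,1,-1],[0,0,0,0,0,1,-1],[0,0,0,0,0,1,-1],[0,0,0,0,0,1,-1],[0,0,0,0,0,1,-1],[0,0,0,0,0,1,-1],[0,0,0,0,0,1,-1],[0,0,0,0,0,1,-1]]]'
python3 - <<'E'
from sim import *
from h import *
im=snap('top','t9'); h=cv2.cvtColor(im,cv2.COLOR_RGB2HSV);H,S,V=[h[...,i].astype(int) for i in range(3)]
print('blue',rect(im,(295,165,390,245),(H>95)&(H<125)&(S>50),.11))
print('green',rect(im,(275,165,370,245),(H>50)&(H<95)&(S>35),.11))
R,d=kin.frame(np.radians(-13.4),-1)
for c in('top','scene'):
  robot.camera(c);print([(round(x['p'],2),w(c,x['uv'],.044)) for x in robot.spot_point(c,'cup_green')])
P=np.r_[.5745,.051,.17]-.165*d; go(P,Rt=R)
sh=(R.inv().apply(P-robot.get_obs()['position'])/.04); run([(10,[*(sh/10),0,0,0]),(10,[.2,0,0,0,0,0])])
E
```

```text
clock: 54.45
position: [0.4261, -0.0507, 0.308]
orientation: [3.141, 0.002, -0.234]
wrist_force: [-0.1, 0.1, -0.7]
grip_width: 1.003
finger_force: 0.0
clock: 55.95
position: [0.4269, -0.0506, 0.3082]
orientation: [-1.567, 0.002, -0.235]
wrist_force: [0.9, 0.4, -0.3]
grip_width: 1.003
finger_force: 0.0
clock: 57.62
position: [0.4268, -0.0503, 0.3082]
orientation: [-1.573, -0.0, -1.669]
wrist_force: [-0.5, -1.0, 0.3]
grip_width: 1.002
finger_force: 0.0
clock: 59.28
position: [0.4269, -0.0503, 0.3082]
orientation: [1.989, 1.567, 1.754]
wrist_force: [0.4, -0.6, 0.0]
grip_width: 1.001
finger_force: 0.0
blue (array([ 0.5462, -0.045 ]), array([0.003, 0.   ]), 178.0)
green (array([0.6173, 0.0736]), array([0.058, 0.06 ]), 76.2)
[(0.57, array([0.61775862, 0.06505049, 0.044     ]))]
[(0.85, array([0.62683491, 0.066104  , 0.044     ]))]
t 59.53 pos [ 0.4269 -0.0503  0.3079] rpy [-135.8    89.81 -149.24] F [-0.8  0.5 -0.9] w 1.0 ff 0.0 q [-0.478 -0.265  2.512  2.763  0.71   1.861]
turn units(tool) [-0.01 -0.03  0.03] shift now-axes [ 3.443  3.326 -1.117] shift after-turn [ 3.448  3.319 -1.122]
10 [np.float64(0.34483517795831686), np.float64(0.33188235238128666), np.float64(-0.11224529219372434), 0, 0, 0] P [0.414 0.088 0.171] q [0.   0.32 2.41 3.4  1.17 1.47] maxvel 0.98 cost 6e-26 q5 0.74..1.17 z [ 0.97 -0.23 -0.  ] x [-0. -0. -1.]
10 [0.2, 0, 0, 0, 0, 0] P [0.414 0.088 0.091] q [-0.    0.63  2.31  3.38  1.37  1.52] maxvel 0.39 cost 2e-18 q5 1.19..1.37 z [ 0.97 -0.23 -0.  ] x [-0. -0. -1.]
```

The green cup is about 45 mm from where I set it down, so I'll look.

```bash
python3 - <<'E'
from h import *
im=snap('top','t10'); s=snap('scene','s10')
o=np.zeros((600,760,3),np.uint8);o[:300,:390]=cv2.resize(im[160:260,265:395],None,fx=3,fy=3);o[:600,390:760]=cv2.resize(s[110:270,230:400],None,fx=2.2,fy=3.75)[:600,:370];cv2.imwrite('pics/c10.png',o[:,:,::-1])
h=cv2.cvtColor(im,cv2.COLOR_RGB2HSV);H,S,V=[h[...,i].astype(int) for i in range(3)]
print('green',rect(im,(275,165,370,245),(H>50)&(H<95)&(S>35),.11))
import kin
d=np.array([.6173,.0736])-kin.BC;print(d@kin.BX,d@kin.BY)
for c in('scene',):
  print([(round(x['p'],2),w(c,x['uv'],.110)) for x in robot.spot_point(c,'cup_blue')])
E
```

```text
green (array([0.6181, 0.0734]), array([0.058, 0.059]), 75.9)
0.036875213160507854 0.09678051794843369
[(0.96, array([0.38910866, 0.19146126, 0.11      ])), (0.73, array([ 0.53410956, -0.06622947,  0.11      ]))]
```

View pics/c10.png

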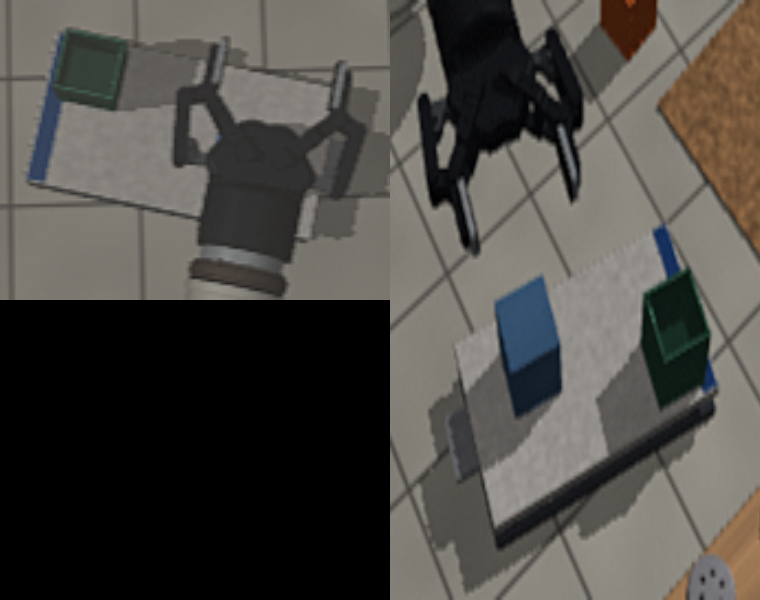

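The green cup was knocked to the far blue corner at (90,65) in the top crop. It is still upright on the board, at about board x=0.038, y=0.097. I'll grasp it there.

```bash
python3 - <<'E'
from sim import *
from h import *
R,d=kin.frame(np.radians(-13.6),-1)
P=np.r_[.618,.0735,.17]-.163*d; go(P,Rt=R)
sh=(R.inv().apply(P-robot.get_obs()['position'])/.04); run([(10,[*(sh/10),0,0,0]),(10,[.2,0,0,0,0,0])])
E
```

```text
t 59.68 pos [ 0.4269 -0.0503  0.3078] rpy [-158.7    89.83 -172.14] F [-0.3  0.1 -0.1] w 1.0 ff 0.0 q [-0.478 -0.264  2.512  2.763  0.71   1.862]
turn units(tool) [ 0.03 -0.03  0.01] shift now-axes [ 3.44   4.136 -0.138] shift after-turn [ 3.444  4.132 -0.159]
10 [np.float64(0.34439900008622687), np.float64(0.4131806877780064), np.float64(-0.01589653937747137), 0, 0, 0] P [0.459 0.111 0.171] q [0.07 0.39 2.28 3.48 1.12 1.42] maxvel 1.24 cost 7e-25 q5 0.74..1.12 z [ 0.97 -0.23 -0.  ] x [-0. -0. -1.]
10 [0.2, 0, 0, 0, 0, 0] P [0.459 0.111 0.091] q [0.07 0.66 2.19 3.46 1.29 1.48] maxvel 0.33 cost 2e-19 q5 1.14..1.29 z [ 0.97 -0.23 -0.  ] x [-0. -0. -1.]
```

```bash

python3 -m pendant '[[[0.34,0.41,-0.01,0,0,0,-1],[0.34,0.41,-0.01,0,0,0,-1],[0.34,0.41,-0.01,0,0,0,-1],[0.34,0.41,-0.01,0,0,0,-1],[0.34,0.41,-0.02,0,0,0,-1],[0.34,0.41,-0.02,0,0,0,-1],[0.35,0.41,-0.02,0,0,0,-1],[0.35,0.42,-0.02,0,0,0,-1],[0.35,0.42,-0.02,0,0,0,-1],[0.35,0.42,-0.02,0,0,0,-1],[0,0,0,0,0,0,-1],[0,0,0,0,0,0,-1]]]'
python3 - <<'E'
from h import *; import kin
R,d=kin.frame(np.radians(-13.6),-1)
im=snap('top','t11'); h=cv2.cvtColor(im,cv2.COLOR_RGB2HSV);H,S,V=[h[...,i].astype(int) for i in range(3)]
print('green',rect(im,(275,160,370,245),(H>50)&(H<95)&(S>35),.11))
go(np.r_[.618,.0735,.092]-.163*d,Rt=R)
E
```

```text
clock: 60.68
position: [0.4585, 0.1124, 0.1695]
orientation: [-2.962, 1.566, 3.088]
wrist_force: [-0.6, 0.0, 0.5]
grip_width: 0.996
finger_force: 0.0
green (array([0.6183, 0.0736]), array([0.06, 0.06]), 79.3)
t 60.73 pos [0.4587 0.1118 0.1703] rpy [-174.96   89.84  171.61] F [ 0.5 -0.5 -0. ] w 1.0 ff 0.0 q [0.067 0.389 2.282 3.478 1.12  1.42 ]
turn units(tool) [ 0.03 -0.03  0.  ] shift now-axes [1.957 0.005 0.026] shift after-turn [1.957 0.005 0.02 ]
```

```bash

python3 -m pendant '[[[0.2,0,0,0,0,0,-1],[0.25,0,0,0,0,0,-1],[0.25,0,0,0,0,0,-1],[0.25,0,0,0,0,0,-1],[0.25,0,0,0,0,0,-1],[0.25,0,0,0,0,0,-1],[0.25,0,0,0,0,0,-1],[0.2,0,0,0,0,0,-1],[0.05,0,0,0,0,0,-1],[0,0,0,0,0,0,-1]]]'
python3 -m pendant '[[[0,0,0,0,0,0,1],[0,0,0,0,0,0,1],[0,0,0,0,0,0,1],[0,0,0,0,0,0,1],[0,0,0,0,0,0,1],[0,0,0,0,0,0,1],[0,0,0,0,0,0,1],[-0.1,0,0,0,0,0,1],[-0.2,0,0,0,0,0,1],[-0.3,0,0,0,0,0,1],[-0.3,0,0,0,0,0,1],[-0.3,0,0,0,0,0,1],[-0.3,0,0,0,0,0,1],[-0.3,0,0,0,0,0,1],[0,0,0,0,0,0,1]]]'
python3 - <<'E'
from sim import *
print(robot.get_obs()['joint_pos'])
run([(36,[0,0,0,0,0,-1])])
E
```

```text
clock: 61.57
position: [0.4588, 0.1112, 0.0927]
orientation: [3.094, 1.569, 2.858]
wrist_force: [0.1, 0.9, 0.1]
grip_width: 0.995
finger_force: 0.0
clock: 62.82
position: [0.4588, 0.1123, 0.1657]
orientation: [2.638, 1.57, 2.404]
wrist_force: [-0.1, -1.4, -0.1]
grip_width: 0.667
finger_force: 68.1
[0.06844513 0.40623993 2.27672225 3.47618785 1.13337352 1.42546536]
36 [0, 0, 0, 0, 0, -1] P [0.459 0.111 0.166] q [ 0.07  0.41  2.28  3.48  1.13 -1.72] maxvel 1.05 cost 1e-18 q5 1.13..1.13 z [ 0.97 -0.23 -0.  ] x [ 0. -0.  1.]
```

```bash

python3 -m pendant '[[[0,0,0,0,0,-1,1],[0,0,0,0,0,-1,1],[0,0,0,0,0,-1,1],[0,0,0,0,0,-1,1],[0,0,0,0,0,-1,1],[0,0,0,0,0,-1,1],[0,0,0,0,0,-1,1],[0,0,0,0,0,-1,1],[0,0,0,0,0,-1,1],[0,0,0,0,0,-1,1],[0,0,0,0,0,-1,1],[0,0,0,0,0,-1,1],[0,0,0,0,0,-1,1],[0,0,0,0,0,-1,1],[0,0,0,0,0,-1,1],[0,0,0,0,0,-1,1],[0,0,0,0,0,-1,1],[0,0,0,0,0,-1,1]]]'
python3 -m pendant '[[[0,0,0,0,0,-1,1],[0,0,0,0,0,-1,1],[0,0,0,0,0,-1,1],[0,0,0,0,0,-1,1],[0,0,0,0,0,-1,1],[0,0,0,0,0,-1,1],[0,0,0,0,0,-1,1],[0,0,0,0,0,-1,1],[0,0,0,0,0,-1,1],[0,0,0,0,0,-1,1],[0,0,0,0,0,-1,1],[0,0,0,0,0,-1,1],[0,0,0,0,0,-1,1],[0,0,0,0,0,-1,1],[0,0,0,0,0,-1,1],[0,0,0,0,0,-1,1],[0,0,0,0,0,-1,1],[0,0,0,0,0,-1,1],[0,0,0,0,0,0,1],[0,0,0,0,0,0,1]]]'
python3 - <<'E'
from sim import *
from h import *
R,d=kin.frame(np.radians(-13.4),1)
P=np.r_[.5577,.0603,.075]-.163*d; go(P,Rt=R)
sh=(R.inv().apply(P-robot.get_obs()['position'])/.04); run([(10,[0,sh[1]/10,sh[2]/10,0,0,0]),(8,[sh[0]/8,0,0,0,0,0])])
E
```

```text
clock: 64.32
position: [0.458, 0.112, 0.1629]
orientation: [-1.577, -0.005, -1.805]
wrist_force: [-0.8, 1.0, -1.0]
grip_width: 0.674
finger_force: 68.2
clock: 65.98
position: [0.4582, 0.112, 0.1632]
orientation: [-2.795, -1.565, -0.581]
wrist_force: [-0.3, -0.3, -0.8]
grip_width: 0.67
finger_force: 68.2
t 65.98 pos [0.4582 0.112  0.1632] rpy [-160.16  -89.68  -33.27] F [-0.3 -0.3 -0.8] w 0.67 ff 68.2 q [ 0.068  0.412  2.277  3.476  1.134 -1.713]
turn units(tool) [ 0.    0.06 -0.02] shift now-axes [-2.212  0.686 -1.343] shift after-turn [-2.206  0.681 -1.354]
10 [0, np.float64(0.06809182404426209), np.float64(-0.1354405559786687), 0, 0, 0] P [0.399 0.097 0.164] q [ 0.03  0.33  2.43  3.43  1.2  -1.68] maxvel 0.18 cost 7e-19 q5 1.14..1.20 z [ 0.97 -0.23 -0.01] x [ 0. -0.  1.]
8 [np.float64(-0.2757626423547946), 0, 0, 0, 0, 0] P [0.399 0.097 0.076] q [ 0.03  0.69  2.3   3.41  1.42 -1.61] maxvel 0.56 cost 3e-30 q5 1.23..1.42 z [ 0.97 -0.23 -0.01] x [ 0. -0.  1.]
```

```bash

python3 -m pendant '[[[0,0.17,-0.34,0,0,0,1],[0,0.17,-0.34,0,0,0,1],[0,0.17,-0.34,0,0,0,1],[0,0.17,-0.34,0,0,0,1],[-0.28,0,0,0,0,0,1],[-0.28,0,0,0,0,0,1],[-0.28,0,0,0,0,0,1],[-0.28,0,0,0,0,0,1],[-0.28,0,0,0,0,0,1],[-0.28,0,0,0,0,0,1],[-0.28,0,0,0,0,0,1],[-0.25,0,0,0,0,0,1],[0,0,0,0,0,0,1]]]'
python3 -m pendant '[[[-0.08,0,0,0,0,0,1],[-0.08,0,0,0,0,0,1],[-0.06,0,0,0,0,0,1],[0,0,0,0,0,0,1],[0,0,0,0,0,0,1]]]'
python3 -m pendant '[[[-0.04,0,0,0,0,0,1],[-0.04,0,0,0,0,0,1],[0,0,0,0,0,0,1],[0,0,0,0,0,0,1]]]'
```

```text
clock: 67.07
position: [0.3985, 0.0982, 0.0741]
orientation: [-2.958, -1.564, -0.418]
wrist_force: [0.8, -1.1, -1.6]
grip_width: 0.669
finger_force: 68.2
clock: 67.48
position: [0.3992, 0.0982, 0.0672]
orientation: [-3.036, -1.568, -0.34]
wrist_force: [-0.3, 0.6, -1.3]
grip_width: 0.67
finger_force: 68.2
clock: 67.82
position: [0.3991, 0.0982, 0.0638]
orientation: [3.136, -1.568, -0.229]
wrist_force: [-0.1, -0.9, -0.9]
grip_width: 0.668
finger_force: 68.2
```

```bash

python3 -m pendant '[[[-0.04,0,0,0,0,0,1],[0,0,0,0,0,0,1],[0,0,0,0,0,0,1]]]'
python3 -m pendant '[[[-0.04,0,0,0,0,0,1],[0,0,0,0,0,0,1],[0,0,0,0,0,0,1]]]'
python3 -m pendant '[[[0,0,0,0,0,0,-1],[0,0,0,0,0,0,-1],[0,0,0,0,0,0,-1],[0,0,0,0,0,0,-1],[0,0,0,0,0,0,-1],[0,0,0,0,0,0,-1],[0.1,0,0,0,0,0,-1],[0.2,0,0,0,0,0,-1],[0.3,0,0,0,0,0,-1],[0.3,0,0,0,0,0,-1],[0.3,0,0,0,0,0,-1],[0.3,0,0,0,0,0,-1],[0.3,0,0,0,0,0,-1],[0.3,0,0,0,0,0,-1],[0.3,0,0,0,0,0,-1],[0.3,0,0,0,0,0,-1],[0.3,0,0,0,0,0,-1],[0.3,0,0,0,0,0,-1],[0,0,0,0,0,0,-1]]]'
python3 - <<'E'
from h import *; import kin
im=snap('top','t12'); s=snap('scene','s12')
h=cv2.cvtColor(im,cv2.COLOR_RGB2HSV);H,S,V=[h[...,i].astype(int) for i in range(3)]
for n,m in (('blue',(H>95)&(H<125)&(S>50)),('green',(H>50)&(H<95)&(S>35))):
    r=rect(im,(290,160,375,245),m,.11); e=r[0]-kin.BC; print(n,r,e@kin.BX,e@kin.BY)
o=np.zeros((600,800,3),np.uint8);o[:300,:600]=cv2.resize(im[160:260,265:465],None,fx=3,fy=3);o[300:,:600]=cv2.resize(s[110:310,150:400],(600,480))[100:400];cv2.imwrite('pics/c12.png',o[:,:,::-1])
E
```

```text
clock: 68.07
position: [0.3991, 0.0982, 0.0622]
orientation: [3.111, -1.568, -0.204]
wrist_force: [-0.1, -0.6, -0.9]
grip_width: 0.67
finger_force: 68.2
clock: 68.32
position: [0.3992, 0.0982, 0.0609]
orientation: [-3.073, -1.569, -0.303]
wrist_force: [-2.1, 0.0, 2.4]
grip_width: 0.67
finger_force: 68.2
clock: 69.9
position: [0.3999, 0.0982, 0.1948]
orientation: [-0.524, -1.569, -2.852]
wrist_force: [0.4, -0.1, 0.4]
grip_width: 1.0
finger_force: 0.0
blue (array([ 0.5257, -0.0661]), array([0.056, 0.063]), 76.5) -0.019855875165339095 -0.06034438019748383
green (array([0.5562, 0.0583]), array([0.058, 0.064]), 76.9) -0.0190156500746256 0.06773725010833692
```

View pics/c12.png

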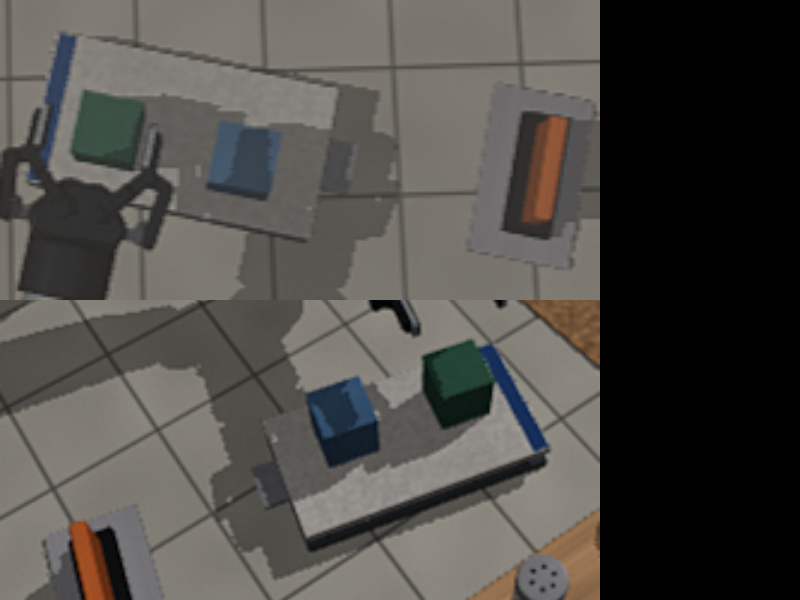

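Both cups stand mouth-down on the board, blue at (245,160) and green at (108,130). The wiper is along its rest at (540,170), and the gripper is clear. I'll hand in the job.

```bash
python3 -c "
from bench import robot
print(robot.job_done())"
```

```text
the job is handed in; nothing more can be done
None
```

I handed the job in: the board was wiped in one stroke, the wiper is back along its rest, and the blue and green cups stand mouth-down on the board (no yellow cup was present). The hand-in call gave no verdict.

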